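Change over the canisters of a keyed sand mixer

ROBOT

A 7-joint arm with a two-finger parallel gripper is mounted at the origin on the work surface. World frame = base frame: x ahead of the robot, y to its left, z up, the work surface at z = 0. Lengths are in m, angles in rad, forces in N, time in s.
With the tool pointing down it reaches from about 0.425 to 0.925 m from the base axis. Payload 6.8 kg.
Tool frame: the origin (TCP) lies at the very end of the fingers, on their centre line; the grasp point (between the pads) lies 19 mm behind it (r.grip_point_offset is the distance from the TCP to the grasp point, in m); z points along the fingers, y is the line along which they close (so a half turn about z gives the same grasp; the last joint's range is limited). The gripper opens to 85 mm and grips with 20 to 120 N. Pads are 22 mm wide; open, the fingers measure 114 mm over their backs; the gripper's body (76 mm by 85 mm) begins 54 mm behind the grasp point. The pads swing forward as they close: fully open they stand 13 mm farther back than shut.
Start: joints at [-1.421, 0.477, 0.022, 1.555, -0.011, 1.109, -0.083], TCP at [0.172, 0.653, 0.231] pointing down, gripper open.
Joint ranges: [-2.96, 2.96], [-0.34, 2.1], [-1.41, 1.46], [0.24, 2.44], [-1.37, 4.51], [0.17, 1.92], [-2.96, 2.96]. Speed limits (rad/s): [2.39, 2.39, 3.14, 3.14, 3.14, 3.14, 3.14].

INTERFACE

Orientations are given as a rotation vector (axis times angle).
In Python, from bench import status, eyes, r gives the robot as it stands.
- The arm moves only by the shell command python3 -m crank 'ROWS' [OPENING] [FORCE]. ROWS is JSON, a list of rows, each a list of 6 numbers: the shift along the tool's x, y, z normalised to -1 to 1, where 1 is 0.02 m, then the turn, a rotation vector about the tool's x, y, z normalised to -1 to 1, where 1 is 45 degrees. A call has 1 to 12 rows; each row shifts and turns the commanded pose from where the row before left it, along the tool's axes as they then stand; what a row does not reach is not made up. A row lasts 1/10 s, in which the tool goes at most 50 mm and 8.59 degrees, less where a joint would pass 70% of its speed; a pose out of reach is approached as far as the arm can. A call with a number of a shift or a turn outside -1 to 1 is refused whole. A call with a gripper value outside its range is refused whole. OPENING is the opening, from 0 (shut) to 1 (fully open), set as the call begins (- or left out, the last holds). The fingers move at their own pace and stop on an object; FORCE is the grip in N (left out, the last holds). Time passes only in rows, so rows that do not move let the fingers close. It gives the time, the measured TCP pose, the force, the opening and the grip force at its end, in the units of the state.
- status.get_obs(): the state, without advancing time (a new reading comes with each control period).
- eyes.grab_frame(name): name is "scene" or "top" or "wrist"; returns a dict with "image" (420x560x3 uint8, red, green, blue), "depth" (420x560 float32, m along the optical axis (not along the pixel's ray), 0 where there is no reading), "fovy" (degrees; the focal length in pixels is half the picture's height over the tangent of half this angle, whatever the lens; pixels are square), "cx", "cy" (the principal point, pixels), "world_to_cam" (4x4, takes a point from world to camera coordinates). Camera axes: x right, y up, looking along -z (the intrinsics and any distortion apply to the point x, -y, -z); pixel columns grow to the right and rows downward; lengths in m; the calibration is good to about 2 mm. A picture is of the moment at which its call begins.
- r.hand_in(): hands the job in; it is judged then, once.
The state is a dict: "clock": time; "joints": joint angles; "qvel": joint speeds; "tau": joint torques, N m; "tcp_pos": TCP position; "orientation": TCP orientation; "contact_force": force on the tool from outside, world axes, zero at the start; "moment": the same for the moment, N m; "grip_width": finger opening in m; "gripper_force": force on a finger pad.
Only numpy, scipy, OpenCV 4.12 (cv2) and the standard library are available. Lean on these libraries where they do the work, as an engineer would, in place of code of your own. Each camera call takes 0.05 s, during which the arm holds its last target. There are 200 camera calls.

TASK

The sand mixer's run is over: push the clutch lever fully back to stop, then lift every finished canister out of its drive cup and stand it upright on the cork mat. Next, take every fresh canister off the turntable and load it into a drive cup of its own, turned so that its lug drops into the cup's keyway and it sits fully home. Last, throw the clutch lever fully over to run; leave the two sand jars and the brush alone.

Things in the scene. Friction and masses are not known exactly. Their poses are not given: they have to be found in the camera images.
- done0: Finished canister, at the start fully home in a drive cup; two or three present. Aluminium canister, black screw lid (56 mm across, top 14 mm): 60 mm across, 100 mm tall, 0.35 kg (mostly sand in the lower half); origin: centre of underside, z up. A steel lug on its +x side, 10 mm wide, round-ended below, reaches 39 mm from the axis, from 4 to 36 mm up; above it the wall is plain. Bottom edge bevelled.
- done1: Finished canister, at the start fully home in a drive cup; two or three present. Aluminium canister, black screw lid (56 mm across, top 14 mm): 60 mm across, 100 mm tall, 0.35 kg (mostly sand in the lower half); origin: centre of underside, z up. A steel lug on its +x side, 10 mm wide, round-ended below, reaches 39 mm from the axis, from 4 to 36 mm up; above it the wall is plain. Bottom edge bevelled.
- done2: Finished canister, at the start fully home in a drive cup; two or three present. Aluminium canister, black screw lid (56 mm across, top 14 mm): 60 mm across, 100 mm tall, 0.35 kg (mostly sand in the lower half); origin: centre of underside, z up. A steel lug on its +x side, 10 mm wide, round-ended below, reaches 39 mm from the axis, from 4 to 36 mm up; above it the wall is plain. Bottom edge bevelled.
- fresh0: Fresh canister, at the start standing on the turntable, lug any way; three or four present. Aluminium canister, black screw lid (56 mm across, top 14 mm): 60 mm across, 100 mm tall, 0.35 kg (mostly sand in the lower half); origin: centre of underside, z up. A steel lug on its +x side, 10 mm wide, round-ended below, reaches 39 mm from the axis, from 4 to 36 mm up; above it the wall is plain. Bottom edge bevelled.
- fresh1: Fresh canister, at the start standing on the turntable, lug any way; three or four present. Aluminium canister, black screw lid (56 mm across, top 14 mm): 60 mm across, 100 mm tall, 0.35 kg (mostly sand in the lower half); origin: centre of underside, z up. A steel lug on its +x side, 10 mm wide, round-ended below, reaches 39 mm from the axis, from 4 to 36 mm up; above it the wall is plain. Bottom edge bevelled.
- fresh2: Fresh canister, at the start standing on the turntable, lug any way; three or four present. Aluminium canister, black screw lid (56 mm across, top 14 mm): 60 mm across, 100 mm tall, 0.35 kg (mostly sand in the lower half); origin: centre of underside, z up. A steel lug on its +x side, 10 mm wide, round-ended below, reaches 39 mm from the axis, from 4 to 36 mm up; above it the wall is plain. Bottom edge bevelled.
- fresh3: Fresh canister, at the start standing on the turntable, lug any way; three or four present. Aluminium canister, black screw lid (56 mm across, top 14 mm): 60 mm across, 100 mm tall, 0.35 kg (mostly sand in the lower half); origin: centre of underside, z up. A steel lug on its +x side, 10 mm wide, round-ended below, reaches 39 mm from the axis, from 4 to 36 mm up; above it the wall is plain. Bottom edge bevelled.
- cup0: Drive cup on the mixer's rotor, one of four alike, 120 mm from its neighbours; held by a brake, it does not turn or move. Origin: centre of its underside, z up. Inner floor 6 mm, rim 38 mm above the origin; bore 63 mm, wall 5 mm. A keyway slot 13 mm wide, open at the top, cuts the wall on its +x side, between cheeks reaching out to 44 mm.
- cup1: Drive cup like cup0. A canister goes down only with its lug (its +x) along the cup's +x, in the keyway; otherwise the lug rides on the rim and the canister stands 28 mm too high. Fully home, the canister's underside rests on the cup's inner floor, 6 mm above the cup's origin.
- cup2: Drive cup like cup0.
- cup3: Drive cup like cup0.
- mixer: Bench mixer, fixed: green housing 280 x 280 x 45 mm, a motor along its +x side (out to x 238 mm, 120 mm high), a clutch housing on its -y side (out to y -208 mm). A rotor plate, 264 mm across, top at z 55 mm, carries the four cups 85 mm from its centre. Origin: on the work surface below the rotor's centre; z up.
- clutch (a joint): Clutch lever of the mixer: 0 = stop, leaning 0.5 rad to the mixer's -x; 1.0 rad = run, leaning 0.5 rad to its +x, a stop at each end. It starts near 1.0. About 1 N at the knob moves it along the mixer's x; it stays where left. It swings about an axis along the mixer's y at x 0, y -172, z 67 mm in the mixer's frame; knob centre 100 mm from that axis.
- clutch_tip (a point): Centre of the black ball knob, 26 mm across, at the end of the clutch lever (a 10 mm rod).
- wheel_foot: Foot of the turntable (a studio banding wheel), fixed. Origin: on the work surface at the turntable's axis, z up. It carries a wooden disc 280 mm across, its top 62 mm above the work surface, that spins freely about the vertical with hardly any friction.
- mat: Flat cork mat, fixed, 250 x 160 mm (its x by y), 5 mm thick; origin: centre of its underside, on the work surface; z up. Finished canisters are stood on it, anywhere well on the mat.
- jar_a: Bystander: closed glass jar of sand, 68 mm across, 101 mm tall, standing; origin: centre of its underside.
- jar_b: Bystander: closed glass jar of sand, 76 mm across, 116 mm tall, standing; origin: centre of its underside.
- brush: Bystander: flat paint brush 160 mm long lying on the work surface, along its own x; origin: middle of its underside.

How it is judged:
On the way, in this order (a step that is already met when the one before it is completed fails the run):
1. the clutch lever is fully back at stop (value of joint clutch below 0.1 rad), for 0.2 s.
2. every finished canister stands upright on the cork mat (x of done0 in the frame of mat between -0.115 and 0.115 m and y of done0 in the frame of mat between -0.07 and 0.07 m and z of done0 in the frame of mat between 0.002 and 0.009 m and angle between each of done0, done1, done2's own z axis and vertical below 0.06 rad and x of done1 in the frame of mat between -0.115 and 0.115 m and y of done1 in the frame of mat between -0.07 and 0.07 m and z of done1 in the frame of mat between 0.002 and 0.009 m and x of done2 in the frame of mat between -0.115 and 0.115 m and y of done2 in the frame of mat between -0.07 and 0.07 m and z of done2 in the frame of mat between 0.002 and 0.009 m), for 0.2 s.
3. every fresh canister sits fully home in a drive cup, lug in the keyway (((horizontal distance between fresh0 and cup0 below 0.004 m and z of fresh0 in the frame of cup0 below 0.01 m and angle between the x axis of fresh0 and the x axis of cup0, either way round below 0.12 rad) or (horizontal distance between fresh0 and cup1 below 0.004 m and z of fresh0 in the frame of cup1 below 0.01 m and angle between the x axis of fresh0 and the x axis of cup1, either way round below 0.12 rad) or (horizontal distance between fresh0 and cup2 below 0.004 m and z of fresh0 in the frame of cup2 below 0.01 m and angle between the x axis of fresh0 and the x axis of cup2, either way round below 0.12 rad) or (horizontal distance between fresh0 and cup3 below 0.004 m and z of fresh0 in the frame of cup3 below 0.01 m and angle between the x axis of fresh0 and the x axis of cup3, either way round below 0.12 rad)) and angle between each of fresh0, fresh1, fresh2, fresh3's own z axis and vertical below 0.06 rad and ((horizontal distance between fresh1 and cup0 below 0.004 m and z of fresh1 in the frame of cup0 below 0.01 m and angle between the x axis of fresh1 and the x axis of cup0, either way round below 0.12 rad) or (horizontal distance between fresh1 and cup1 below 0.004 m and z of fresh1 in the frame of cup1 below 0.01 m and angle between the x axis of fresh1 and the x axis of cup1, either way round below 0.12 rad) or (horizontal distance between fresh1 and cup2 below 0.004 m and z of fresh1 in the frame of cup2 below 0.01 m and angle between the x axis of fresh1 and the x axis of cup2, either way round below 0.12 rad) or (horizontal distance between fresh1 and cup3 below 0.004 m and z of fresh1 in the frame of cup3 below 0.01 m and angle between the x axis of fresh1 and the x axis of cup3, either way round below 0.12 rad)) and ((horizontal distance between fresh2 and cup0 below 0.004 m and z of fresh2 in the frame of cup0 below 0.01 m and angle between the x axis of fresh2 and the x axis of cup0, either way round below 0.12 rad) or (horizontal distance between fresh2 and cup1 below 0.004 m and z of fresh2 in the frame of cup1 below 0.01 m and angle between the x axis of fresh2 and the x axis of cup1, either way round below 0.12 rad) or (horizontal distance between fresh2 and cup2 below 0.004 m and z of fresh2 in the frame of cup2 below 0.01 m and angle between the x axis of fresh2 and the x axis of cup2, either way round below 0.12 rad) or (horizontal distance between fresh2 and cup3 below 0.004 m and z of fresh2 in the frame of cup3 below 0.01 m and angle between the x axis of fresh2 and the x axis of cup3, either way round below 0.12 rad)) and ((horizontal distance between fresh3 and cup0 below 0.004 m and z of fresh3 in the frame of cup0 below 0.01 m and angle between the x axis of fresh3 and the x axis of cup0, either way round below 0.12 rad) or (horizontal distance between fresh3 and cup1 below 0.004 m and z of fresh3 in the frame of cup1 below 0.01 m and angle between the x axis of fresh3 and the x axis of cup1, either way round below 0.12 rad) or (horizontal distance between fresh3 and cup2 below 0.004 m and z of fresh3 in the frame of cup2 below 0.01 m and angle between the x axis of fresh3 and the x axis of cup2, either way round below 0.12 rad) or (horizontal distance between fresh3 and cup3 below 0.004 m and z of fresh3 in the frame of cup3 below 0.01 m and angle between the x axis of fresh3 and the x axis of cup3, either way round below 0.12 rad))), for 0.2 s.
4. the clutch lever is thrown over to run (value of joint clutch above 0.9 rad), for 0.2 s.
At the end, for the whole second after the job is handed in: Finished canisters stand upright (0.06 rad) on the mat, centres within 115 mm (x) and 70 mm (y) of its centre; each fresh one is in a cup, upright, centred within 4 mm, within 4 mm of the floor, lug along the keyway within 0.12 rad; all at rest; lever past 0.9 rad (all of step 2 and all of step 3 and linear speed of each of done0, done1, done2, fresh0, fresh1, fresh2, fresh3 below 0.03 m/s and value of joint clutch above 0.9 rad); the robot touches nothing.
It fails at once if a sand jar or the brush is displaced by more than 30 mm or a jar is tipped (distance of any of jar_a, jar_b, brush from where it was at the start of the episode above 0.03 m or angle between any of jar_a, jar_b's own z axis and vertical above 0.4 rad).
Of done0, done1, done2 only 2 to 3 are there at a start; the rules pass over those that are not, and their reading is None.
Of fresh0, fresh1, fresh2, fresh3 only 3 to 4 are there at a start; the rules pass over those that are not, and their reading is None.
At some moment in a run one of done0, done1, done2, fresh0, fresh1, fresh2, fresh3 may be knocked a few centimetres aside while the robot is not near it.
It also fails if it takes over 210 s, if anything falls off the work surface, if the arm or the gripper's body presses on something with over 40 N, if the wrist force passes 120 N, or if a joint passes its speed limit or range.

## Working session

There is one attempt and no reset: what is moved stays moved. The work goes in short steps, Python scripts to look and compute and a shell command to move; the robot and the scene stay as the last step left them, time stands still between calls to the robot, and variables do not carry over. Pictures are saved under pics/ and viewed, at most 14 in all, crops included, and the job is handed in when it is done.

```bash
ls; mkdir -p pics
python3 - <<'E'
from bench import status, eyes, r
import cv2,json,numpy as np
print(status.get_obs())
for n in ("scene","top"):
    f=eyes.grab_frame(n); cv2.imwrite(f"pics/{n}0.png",f["image"][:,:,::-1]); np.savez(f"/tmp/{n}0.npz",**f)
    print(n,f["fovy"],f["cx"],f["cy"],f["world_to_cam"].round(4).tolist(),(f["depth"]>0).mean(),[k for k in f])
E
```

```text
pics
{'clock': 0.0, 'joints': array([-1.42108661,  0.47779913,  0.02233778,  1.55649504, -0.01147556,
        1.10929828, -0.08310027]), 'qvel': array([ 4.78082559e-04, -1.28403394e-03,  8.93716127e-04,  1.55852431e-03,
       -8.04602791e-04,  1.82308021e-04,  1.87291608e-05]), 'tau': array([-2.19275580e-05, -5.96458304e+01,  1.60813920e+00, -2.81202650e+01,
        1.24056620e-02,  9.42119979e-03,  3.47666258e-06]), 'tcp_pos': array([0.17196574, 0.65209104, 0.23030794]), 'orientation': array([-4.03783251e-01, -3.11545348e+00,  2.93707564e-03]), 'contact_force': array([ 0.2859116 , -0.53825959,  0.17233198]), 'moment': array([ 0.03852034,  0.00203463, -0.00988378]), 'gripper_force': 0.0, 'grip_width': 0.08536078937213318}
scene 47.0007111808408 286.054772427459 208.16304820601752 [[-0.8669, 0.4984, -0.0074, 0.534], [-0.375, -0.6423, 0.6685, 0.1428], [0.3284, 0.5823, 0.7437, -1.5195], [0.0, 0.0, 0.0, 1.0]] 0.9959141156462585 ['image', 'depth', 'fovy', 'cx', 'cy', 'world_to_cam']
top 48.74110088550952 281.92320330393716 205.13456625121898 [[0.0168, -0.9998, 0.0093, -0.0378], [0.9869, 0.0181, 0.1606, -0.6215], [-0.1607, 0.0065, 0.987, -1.3805], [0.0, 0.0, 0.0, 1.0]] 0.99625 ['image', 'depth', 'fovy', 'cx', 'cy', 'world_to_cam']
```

View pics/scene0.png

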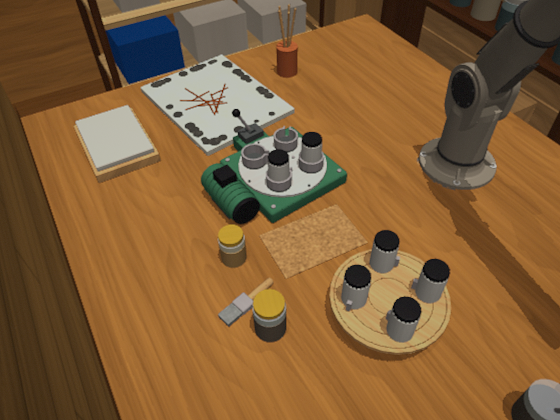

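View pics/top0.png

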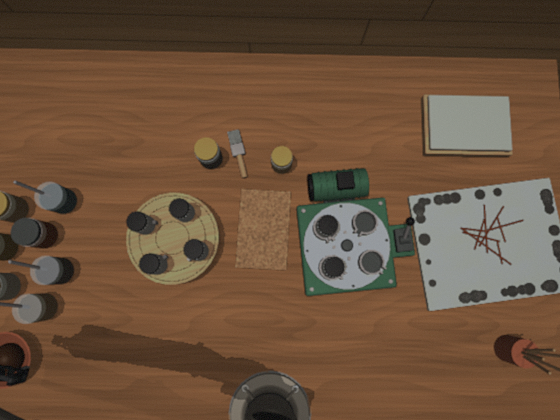

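Two finished canisters sit in cups, lids at about top (326,226) and (332,267). The other two cups, at about (364,222) and (371,261), are empty. Four fresh canisters are on the turntable around (172,238). The mat is at (263,230), and the lever knob at (410,221) leans to run. Next I measure with the depth data.

```bash
cat > h.py <<'E'
import numpy as np, cv2
from bench import status, eyes
from scipy.optimize import least_squares
from scipy.spatial.transform import Rotation as R
def cloud(f):
    d=f["depth"]; H,W=d.shape; F=H/2/np.tan(np.radians(f["fovy"])/2)
    v,u=np.mgrid[:H,:W]
    p=np.stack([(u-f["cx"])/F*d,-(v-f["cy"])/F*d,-d],-1)
    M=np.array(f["world_to_cam"]); return (p-M[:3,3])@M[:3,:3]
def look(n,save=None):
    f=eyes.grab_frame(n)
    if save: cv2.imwrite(save,f["image"][:,:,::-1])
    return f
def circ(p,r):  # robust circle fit of known radius, boundary-free: enclose via min circle of points
    c,rr=cv2.minEnclosingCircle(p.astype(np.float32)); return np.array(c),rr
def lids(P,img,zlo,zhi):
    z=P[...,2]; m=((z>zlo)&(z<zhi)&(img.max(-1)<70)).astype(np.uint8)
    n,l,s,c=cv2.connectedComponentsWithStats(m); out=[]
    for i in range(1,n):
        if s[i,4]>40:
            q=P[l==i]; out.append((q[:,:2].mean(0).round(4),np.median(q[:,2]).round(4),np.round((np.ptp(q[:,:2],axis=0)),3),s[i,4],c[i].round(0)))
    return out
def pose():
    o=status.get_obs(); M=R.from_rotvec(o["orientation"]).as_matrix()
    return o,o["tcp_pos"],M
E
python3 - <<'E'
from h import *
for n in("top","scene"):
    f=dict(np.load(f"/tmp/{n}0.npz")); P=cloud(f); I=f["image"]; z=P[...,2]
    print(n,"table z",np.median(z[np.abs(z)<.02]))
    for L in lids(P,I,.145,.178): print(" lid",*L)
    # mat
    hsv=cv2.cvtColor(I,cv2.COLOR_RGB2HSV)
    # turntable disc
    m=(np.abs(z-.062)<.008)&(P[...,1]>.05)&(hsv[...,1]>60); q=P[m][:,:2]; print(" disc",*circ(q,.14),m.sum())
    # rotor
    m=(np.abs(z-.055)<.004)&(I.min(-1)>90)&(P[...,1]<0.05); q=P[m][:,:2]; print(" rotor",*circ(q,.132),m.sum())
    m=(np.abs(z-.093)<.005)&(P[...,1]<0.02); 
    cv2.imwrite(f"/tmp/{n}_rim.png",m.astype(np.uint8)*255)
    b=[200,300,170,310] if n=="top" else None
    hb=cv2.cvtColor(I,cv2.COLOR_RGB2HSV)
    m=(hb[...,0]>40)&(hb[...,0]<85)&(hb[...,1]>100)&(np.abs(z-.045)<.006); q=P[m][:,:2]; print(" housing",cv2.minAreaRect(q.astype(np.float32)),m.sum())
c=cv2.imread("pics/top0.png")
w=np.hstack([cv2.resize(c[195:300,295:425],None,fx=4,fy=4,interpolation=cv2.INTER_CUBIC)]); 
s=cv2.imread("pics/scene0.png"); a=cv2.resize(s[120:200,225:335],(577,420),interpolation=cv2.INTER_CUBIC)
cv2.imwrite("pics/mix.png",cv2.resize(np.vstack([w[:, :520],cv2.resize(a,(520,378))]),(390,600)))
s2=np.hstack([cv2.resize(c[185:290,120:225],(400,400)),cv2.resize(s[225:350,325:455],(400,400))]); cv2.imwrite("pics/tt.png",s2)
E
```

```text
top table z 5.6092330088357477e-05
 lid [ 1.2546 -0.6462] 0.1537 [0.011 0.567] 636 [486.   2.]
 lid [0.5894 0.2653] 0.1617 [0.058 0.054] 319 [179. 208.]
 lid [0.5505 0.3828] 0.1612 [0.056 0.055] 331 [137. 221.]
 lid [ 0.5501 -0.1553] 0.1607 [0.056 0.058] 320 [327. 225.]
 lid [ 0.5638 -0.3873] 0.1656 [0.023 0.023] 62 [409. 221.]
 lid [0.4751 0.2188] 0.1612 [0.057 0.054] 328 [194. 249.]
 lid [0.4333 0.339 ] 0.161 [0.053 0.056] 341 [150. 263.]
 lid [ 0.4328 -0.1725] 0.1605 [0.056 0.055] 334 [333. 267.]
 lid [ 0.0653 -0.0081] 0.1598 [0.016 0.073] 82 [272. 405.]
 disc [0.65069419 0.47955379] 0.7432742118835449 5995
 rotor [ 0.67647839 -0.4315187 ] 0.4412866532802582 6390
 housing ((0.5061225295066833, -0.25700849294662476), (0.2734508812427521, 0.33983123302459717), 6.846201419830322) 70
scene table z -0.0001299411396444838
 lid [ 0.7519 -1.2838] 0.16 [0.029 0.032] 60 [93.  7.]
 lid [-0.5462 -0.3893] 0.1638 [0.027 0.068] 101 [504.  19.]
 lid [ 0.567  -0.3815] 0.1625 [0.02  0.026] 50 [236. 113.]
 lid [0.0636 0.0017] 0.1607 [0.025 0.087] 188 [454. 129.]
 lid [ 0.4359 -0.1679] 0.1602 [0.053 0.057] 241 [311. 139.]
 lid [ 0.554  -0.1499] 0.16 [0.055 0.057] 266 [278. 157.]
 lid [0.4783 0.2258] 0.1616 [0.056 0.058] 418 [386. 240.]
 lid [0.4361 0.3461] 0.1618 [0.056 0.057] 485 [436. 270.]
 lid [0.5936 0.2727] 0.1617 [0.055 0.056] 473 [357. 276.]
 lid [0.5535 0.3896] 0.1618 [0.056 0.057] 563 [407. 309.]
 lid [1.2536 0.1686] 0.1557 [0.003 0.17 ] 212 [ 32. 388.]
 disc [0.64045292 0.12475877] 0.6176199316978455 6536
 rotor [ 0.40333155 -0.68801475] 0.6398786306381226 4179
 housing ((0.5553598403930664, -0.24527665972709656), (0.37243083119392395, 0.346228688955307), 7.02969217300415) 1309
```

View pics/mix.png

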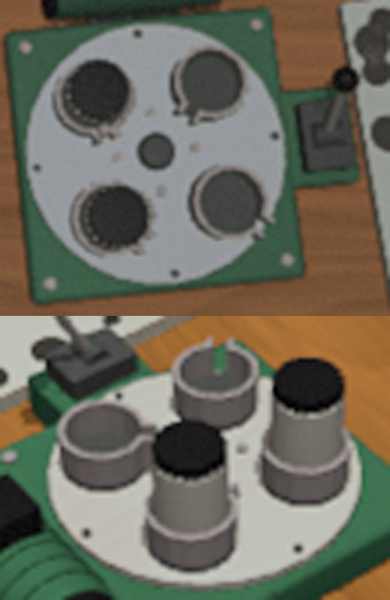

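View pics/tt.png

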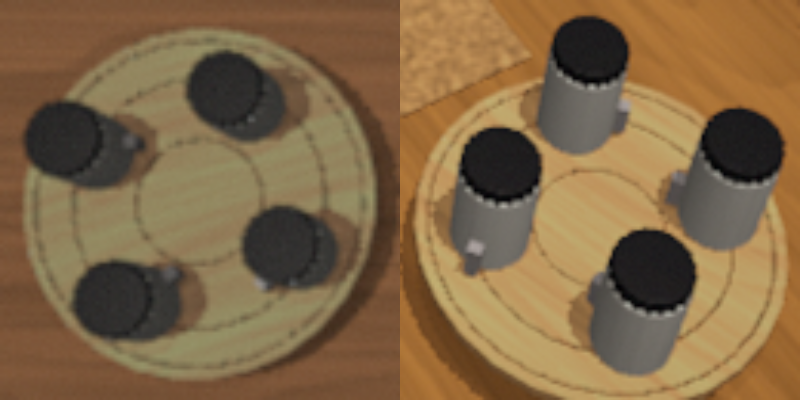

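The close-ups show each keyway and lug:
- In mix.png, the keyways of the three cups I can read are at roughly (105,130), (193,115) and (265,222). The slot of cup (115,217) faces right.
- In tt.png, every lug is visible.

The two views disagree by about 5 mm, so I'll refine with the wrist camera. The lever comes first.

```bash
cat >> h.py <<'E'
def goal(x,y,z,yaw):
    """rotation left (tool rotvec, deg), then shifts in target tool axes, in row units"""
    o,p,M=pose(); a=np.radians(yaw); T=np.array([[np.cos(a),np.sin(a),0],[np.sin(a),-np.cos(a),0],[0,0,-1]]).T
    T=np.column_stack([[np.cos(a),np.sin(a),0],[np.sin(a),-np.cos(a),0],[0,0,-1]])
    rv=R.from_matrix(M.T@T).as_rotvec(); d=T.T@(np.array([x,y,z])-p)/.02
    print("rot units",(rv/np.radians(45)).round(3),"shift units",d.round(2),"now",p.round(4),"t",round(o["clock"],2))
def st():
    o,p,M=pose(); print("t",round(o["clock"],2),"p",p.round(4),"yaw",np.degrees(np.arctan2(M[1,0],M[0,0])).round(2),"tilt",np.degrees(np.arccos(-M[2,2])).round(2),"F",o["contact_force"].round(1),"w",round(o["grip_width"],4),"g",round(o["gripper_force"],1))
E
python3 -m crank '[[0,0,-0.5,0,0,0.19],[0,0,-0.5,0,0,0.19],[0,0,-0.5,0,0,0.19],[0,0,0,0,0,0.19],[0,0,0,0,0,0.19],[0,0,0,0,0,0.19],[0,0,0,0,0,0.19],[0,0,0,0,0,0.19],[0,0,0,0,0,0.1],[0,0,0,0,0,0],[0,0,0,0,0,0]]' 0
python3 -c "
from h import *
st();goal(.55,.2,.26,90);goal(.62,-.385,.26,90)"
```

```text
clock: 1.2
tcp_pos: [0.1719, 0.6525, 0.2609]
orientation: [2.173, 2.268, -0.001]
contact_force: [0.8, 0.9, -0.5]
grip_width: 0.0001
gripper_force: 0.0
t 1.2 p [0.1719 0.6525 0.2609] yaw 92.47 tilt 0.04 F [ 0.8  0.9 -0.5] w 0.0001 g 0.0
rot units [-0.     0.001  0.055] shift units [-22.63  18.9    0.05] now [0.1719 0.6525 0.2609] t 1.2
rot units [-0.     0.001  0.055] shift units [-5.188e+01  2.240e+01  5.000e-02] now [0.1719 0.6525 0.2609] t 1.2
```

```bash
python3 -m crank '[[0,0,0,0,0,0.055],[-0.6,1,0,0,0,0],[-1,1,0,0,0,0],[-1,1,0,0,0,0],[-1,1,0,0,0,0],[-1,1,0,0,0,0],[-1,1,0,0,0,0],[-1,1,0,0,0,0],[-1,1,0,0,0,0],[-1,1,0,0,0,0],[-1,1,0,0,0,0],[-1,1,0,0,0,0]]' >/dev/null
python3 -m crank '[[-1,1,0,0,0,0],[-1,1,0,0,0,0],[-1,1,0,0,0,0],[-1,1,0,0,0,0],[-1,1,0,0,0,0],[-1,1,0,0,0,0],[-1,1,0,0,0,0],[-1,1,0,0,0,0],[-1,0,0,0,0,0],[-1,0,0,0,0,0],[-1,0,0,0,0,0],[-1,0,0,0,0,0]]' > /dev/null
python3 -m crank '[[-1,0,0,0,0,0],[-1,0,0,0,0,0],[-1,0,0,0,0,0],[-1,0,0,0,0,0],[-1,0,0,0,0,0],[-1,0,0,0,0,0],[-1,0,0,0,0,0],[-1,0,0,0,0,0],[-1,0,0,0,0,0],[-1,0,0,0,0,0],[-0.5,0,0,0,0,0],[0,0,0,0,0,0]]' >/dev/null
python3 - <<'E'
from h import *
st();goal(.62,-.385,.26,90)
f=look("wrist","pics/w1.png"); np.savez("/tmp/w1.npz",**f); print(f["fovy"],f["cx"],f["cy"],(f["depth"]>0).mean())
M=np.array(f["world_to_cam"]); print("cam at",(-M[:3,:3].T@M[:3,3]).round(3),"view dir",(-M[2,:3]).round(3))
E
```

```text
t 4.8 p [ 0.5501 -0.0121  0.2615] yaw 89.7 tilt 0.02 F [ 0.1 -0.1  0.1] w -0.0002 g 0.0
rot units [ 0.     0.    -0.007] shift units [-18.65   3.5    0.07] now [ 0.5501 -0.0121  0.2615] t 4.8
66.4910637921638 284.5073746686994 209.66025472522344 0.9958843537414966
cam at [0.551 0.062 0.404] view dir [-0.001 -0.29  -0.957]
```

View pics/w1.png

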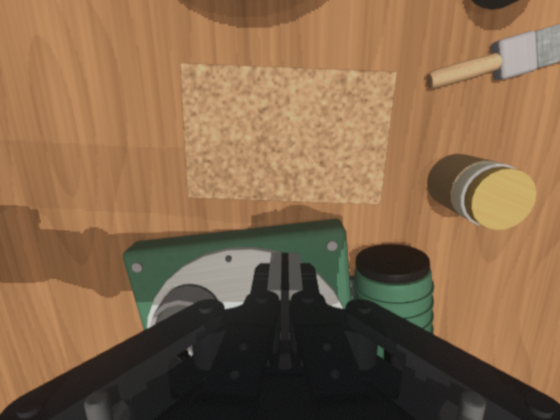

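The wrist camera looks from the tool's +x side, and it shows the mat corners at about (182,65), (395,72), (380,203) and (188,198). Now I go behind the knob.

```bash
python3 -m crank '[[-1,0.5,0,0,0,0],[-1,0.5,0,0,0,0],[-1,0.5,0,0,0,0],[-1,0.5,0,0,0,0],[-1,0.5,0,0,0,0],[-1,0.5,0,0,0,0],[-1,0.5,0,0,0,0],[-1,0,0,0,0,0],[-1,0,0,0,0,0],[-1,0,0,0,0,0],[-1,0,0,0,0,0],[-1,0,0,0,0,0]]' >/dev/null
python3 -m crank '[[-1,0,0,0,0,0],[-1,0,0,0,0,0],[-1,0,0,0,0,0],[-1,0,0,0,0,0],[-1,0,0,0,0,0],[-1,0,0,0,0,0],[-0.65,0,0,0,0,0],[0,0,0,0,0,0],[0,0,0,0,0,0]]' > /dev/null
python3 - <<'E'
from h import *
st()
f=look("wrist","pics/w2.png"); np.savez("/tmp/w2.npz",**f)
# mat from w1 and lids etc. from w2
g=dict(np.load("/tmp/w1.npz"));P=cloud(g);I=g["image"];h=cv2.cvtColor(I,cv2.COLOR_RGB2HSV);z=P[...,2]
print("table",np.median(z[np.abs(z)<.02]))
m=((h[...,2]>150)&(h[...,1]<150)&(z<.02)&(z>-.01)).astype(np.uint8); m=cv2.morphologyEx(m,cv2.MORPH_CLOSE,np.ones((7,7)))
n,l,s,c=cv2.connectedComponentsWithStats(m); i=1+s[1:,4].argmax(); print("mat",cv2.minAreaRect(P[l==i][:,:2].astype(np.float32)),s[i])
P=cloud(f)
for L in lids(P,f["image"],.145,.178): print(" lid",*L)
E
```

```text
t 6.95 p [ 0.62   -0.3822  0.2609] yaw 89.91 tilt 0.06 F [-0.8  0.2 -1.1] w -0.0 g 0.0
table 0.0004660013289905058
mat ((0.6558462977409363, 0.001500159502029419), (0.47649672627449036, 0.9090439677238464), 68.54657745361328) [     0      0    560    403 133837]
 lid [ 0.5672 -0.3871] 0.1659 [0.025 0.025] 793 [216. 218.]
```

View pics/w2.png

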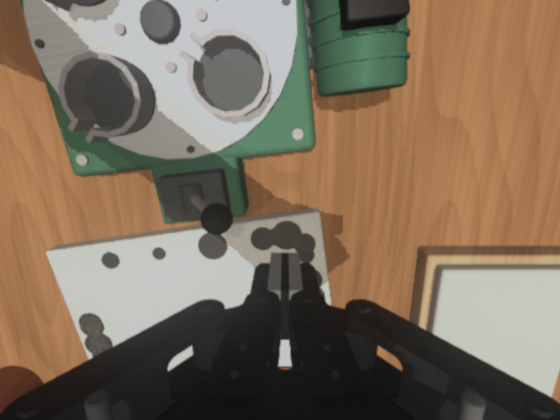

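The knob is at (216,218) in the wrist view, which is about (0.567,-0.387), and the empty cups are clear. I lower and push to stop.

```bash
python3 -m crank '[[0,0,1,0,0,0],[0,0,1,0,0,0],[0,0,1,0,0,0],[0,0,1,0,0,0],[0,0,1,0,0,0],[0,0,1,0,0,0],[0,0,0.3,0,0,0],[0,-1,0,0,0,0],[0,-1,0,0,0,0],[0,-1,0,0,0,0],[0,-1,0,0,0,0]]'
python3 -m crank '[[0,-0.5,0,0,0,0],[0,-0.5,0,0,0,0],[0,-0.4,0,0,0,0],[0,-0.3,0,0,0,0],[0,-0.3,0,0,0,0],[0,0,0,0,0,0]]'
```

```text
clock: 8.1
tcp_pos: [0.5403, -0.3826, 0.1366]
orientation: [2.221, 2.219, 0.002]
contact_force: [0.7, -0.5, 0.4]
grip_width: 0.0
gripper_force: 0.4
clock: 8.7
tcp_pos: [0.4986, -0.383, 0.1351]
orientation: [-2.224, -2.217, 0.0]
contact_force: [-0.0, 0.8, -0.1]
grip_width: -0.0003
gripper_force: 0.2
```

```bash
python3 -m crank '[[0,-0.2,0,0,0,0],[0,-0.2,0,0,0,0],[0,0,0,0,0,0]]'
python3 - <<'E'
from h import *
f=look("top","pics/t2.png");P=cloud(f)
m=(f["image"].max(-1)<60)&(P[...,2]>.14)&(P[...,2]<.18)&(np.hypot(P[...,0]-.49,P[...,1]+.385)<.08)
print(P[m].mean(0),m.sum(), P[m].max(0),P[m].min(0))
E
```

```text
clock: 9.0
tcp_pos: [0.4916, -0.3826, 0.1352]
orientation: [-2.224, -2.219, -0.001]
contact_force: [2.1, 1.9, -0.1]
grip_width: -0.0001
gripper_force: 1.0
[ 0.49057566 -0.37136453  0.15665121] 23 [ 0.5036612  -0.36875069  0.17974498] [ 0.48114863 -0.37597078  0.14104479]
```

```bash
python3 -m crank '[[0,-0.2,0,0,0,0],[0,-0.1,0,0,0,0],[0,0,0,0,0,0]]'
python3 - <<'E'
from h import *
f=look("scene");c=f["image"][90:180,210:330,::-1]; cv2.imwrite("pics/s3.png",cv2.resize(c,None,fx=5,fy=5))
E
```

```text
clock: 9.35
tcp_pos: [0.4877, -0.3814, 0.1354]
orientation: [2.221, 2.22, 0.005]
contact_force: [6.9, 3.5, -1.1]
grip_width: 0.0
gripper_force: 3.6
```

View pics/s3.png

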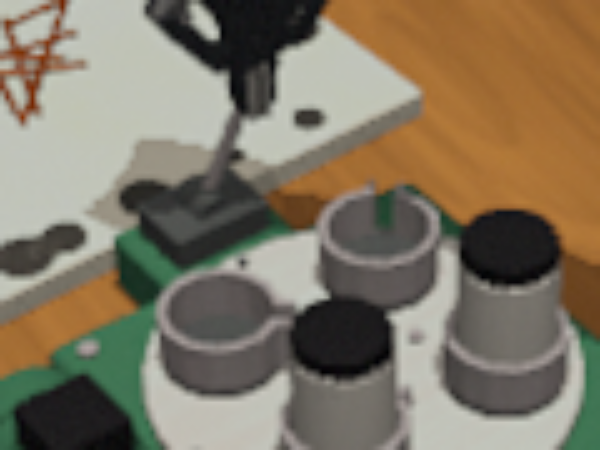

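The lever is hard against its stop (7 N). I retract and look at the mixer from above.

```bash
python3 -m crank '[[0,1,0,0,0,0],[0,0.5,-1,0,0,0],[0,0,-1,0,0,0],[0,0,-1,0,0,0],[0,0,-1,0,0,0],[1,0,-1,0,0,0],[1,0,-1,0,0,0],[1,-0.5,-1,0,0,0],[1,-0.4,-1,0,0,0],[1,0,-1,0,0,0],[0.4,0,-1,0,0,0],[0,0,-1,0,0,0]]'>/dev/null
python3 -m crank '[[0,0,0,0,0,0],[0,0,0,0,0,0],[0,0,0,0,0,0]]'
cat >> h.py <<'E'
def cups(P,I,c0,save=None):
    """rim points of each cup by depth band; centre by circle fit, keyway by cheeks beyond 37.5 mm"""
    z=P[...,2]; res=[]
    for c in c0:
        c=np.array(c,float)
        for _ in range(6):
            d=P[...,:2]-c; rr=np.hypot(d[...,0],d[...,1])
            m=(np.abs(z-.093)<.004)&(rr>.029)&(rr<.039); q=P[m][:,:2]
            s=least_squares(lambda k:np.hypot(*(q-k[:2]).T)-k[2],[*c,.034],loss="soft_l1",f_scale=.001).x; c=s[:2]
        d=P[...,:2]-c; rr=np.hypot(d[...,0],d[...,1])
        k=(np.abs(z-.093)<.006)&(rr>.0385)&(rr<.046); v=d[k].mean(0); ang=np.degrees(np.arctan2(d[k][:,1],d[k][:,0]))
        a0=np.degrees(np.arctan2(v[1],v[0])); w=(ang-a0+180)%360-180
        res.append((c.round(4),s[2].round(4),int(m.sum()),round(a0,1),int(k.sum()),np.percentile(w,[5,95]).round(0)))
    return res
E
python3 - <<'E'
from h import *
st()
f=look("wrist","pics/w3.png"); np.savez("/tmp/w3.npz",**f); P=cloud(f)
for L in lids(P,f["image"],.145,.178): print(" lid",*L)
z=P[...,2];print("rotor z",np.median(z[np.abs(z-.055)<.005]),"rim",np.median(z[np.abs(z-.093)<.005]))
for c in cups(P,f["image"],[(.552,-.1525),(.434,-.170),(.452,-.288),(.5695,-.270)]): print(*c)
E
```

```text
clock: 10.9
tcp_pos: [0.4969, -0.2754, 0.3541]
orientation: [-2.224, -2.217, 0.002]
contact_force: [-0.6, -0.1, 0.1]
grip_width: -0.0004
gripper_force: 0.0
t 10.9 p [ 0.4969 -0.2754  0.3541] yaw 89.8 tilt 0.1 F [-0.6 -0.1  0.1] w -0.0004 g 0.0
 lid [ 0.5702 -0.1542] 0.1612 [0.024 0.053] 546 [360.  61.]
 lid [ 0.5363 -0.1749] 0.1599 [0.03  0.028] 100 [324.  84.]
 lid [ 0.4092 -0.1725] 0.1612 [0.005 0.026] 66 [194.  82.]
 lid [ 0.452  -0.1926] 0.1599 [0.019 0.019] 47 [239. 104.]
rotor z 0.05523630033920812 rim 0.09324220642569496
[ 0.5524 -0.1552] 0.0349 483 -159.3 73 [-15.  15.]
[ 0.4318 -0.1733] 0.0354 510 -116.9 55 [-21.  84.]
[ 0.4516 -0.292 ] 0.0343 685 -125.0 41 [-16.  15.]
[ 0.5696 -0.2738] 0.0343 727 144.8 45 [-15.  16.]
```

View pics/w3.png

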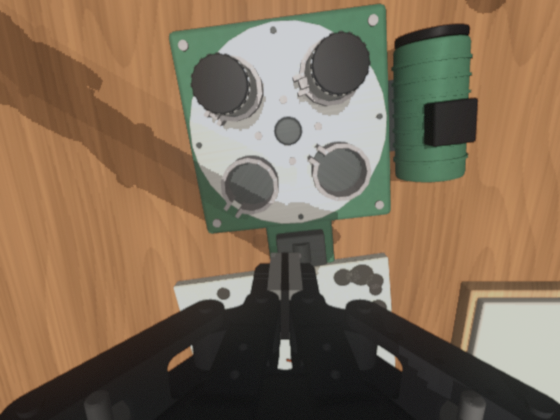

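The wrist view shows all four cups:

| Cup | Pixel | State | Centre | Keyway |
|---|---|---|---|---|
| A | (330,80) | finished canister | (.552,-.155) | -159° |
| B | (235,95) | finished canister | (.434,-.173) | not clear, roughly -120° |
| C | (250,185) | empty | (.452,-.292) | -125° |
| D | (340,170) | empty | (.570,-.274) | 145° |

I grasp A and work out the mat.

```bash
python3 -m crank '[[1,0.5,1,0,0,0],[1,0.5,1,0,0,0],[1,0.5,1,0,0,0],[1,0.5,1,0,0,0],[1,0.5,1,0,0,0],[1,0.3,1,0,0,0],[0,0,1,0,0,0],[0,0,0.5,0,0,0],[0,0,0,0,0,0]]' 1
python3 - <<'E'
from h import *
goal(.5524,-.1552,.1,90)
g=dict(np.load("/tmp/w1.npz"));P=cloud(g)
for u,v in[(182,65),(395,72),(380,203),(188,198)]: print("mat corner",np.median(P[v-2:v+3,u-2:u+3].reshape(-1,3),0).round(3))
E
```

```text
clock: 11.85
tcp_pos: [0.5526, -0.1557, 0.2035]
orientation: [-2.224, -2.216, 0.004]
contact_force: [-0.3, 0.1, 0.8]
grip_width: 0.0852
gripper_force: 0.0
rot units [-0.005  0.    -0.005] shift units [ 0.02 -0.01  5.18] now [ 0.5526 -0.1557  0.2035] t 11.85
mat corner [0.434 0.115 0.005]
mat corner [0.679 0.106 0.002]
mat corner [ 0.676 -0.052  0.   ]
mat corner [ 0.425 -0.044  0.   ]
```

```bash
python3 -m crank '[[0,0,1,0,0,0],[0,0,1,0,0,0],[0,0,1,0,0,0],[0,0,1,0,0,0],[0,0,0.8,0,0,0],[0,0,0.4,0,0,0],[0,0,0,0,0,0],[0,0,0,0,0,0]]' 1
python3 -m crank '[[0,0,0,0,0,0],[0,0,0,0,0,0],[0,0,0,0,0,0],[0,0,0,0,0,0],[0,0,0,0,0,0],[0,0,0,0,0,0],[0,0,0,0,0,0],[0,0,0,0,0,0]]' 0 40
python3 -m crank '[[0,0,-0.5,0,0,0],[0,0,-0.5,0,0,0],[0,0,-0.5,0,0,0],[0,0,-0.5,0,0,0],[0,0,-1,0,0,0],[0,0,-1,0,0,0],[0,0,-1,0,0,0],[0,0,0,0,0,0],[0,0,0,0,0,0]]'
python3 - <<'E'
from h import *
goal(.61,.035,.2,90)
E
```

```text
clock: 12.65
tcp_pos: [0.5545, -0.1559, 0.1022]
orientation: [2.224, 2.217, 0.001]
contact_force: [-0.3, 0.6, 1.0]
grip_width: 0.0854
gripper_force: 0.0
clock: 13.45
tcp_pos: [0.5529, -0.1554, 0.1021]
orientation: [-2.224, -2.217, 0.001]
contact_force: [-5.5, 0.3, 8.2]
grip_width: 0.0593
gripper_force: 41.7
clock: 14.35
tcp_pos: [0.5544, -0.1551, 0.2016]
orientation: [2.223, 2.218, 0.002]
contact_force: [0.2, 0.5, -3.8]
grip_width: 0.0592
gripper_force: 44.1
rot units [ 0.002 -0.    -0.003] shift units [9.5  2.78 0.08] now [ 0.5544 -0.1551  0.2016] t 14.35
```

```bash
python3 -m crank '[[1,0.3,0,0,0,0],[1,0.3,0,0,0,0],[1,0.3,0,0,0,0],[1,0.3,0,0,0,0],[1,0.3,0,0,0,0],[1,0.3,0,0,0,0],[1,0.3,0,0,0,0],[1,0.3,0,0,0,0],[1,0.3,0,0,0,0],[0.5,0,0,0,0,0],[0,0,0,0,0,0],[0,0,0,0,0,0]]' >/dev/null
python3 -m crank '[[0,0,1,0,0,0],[0,0,1,0,0,0],[0,0,1,0,0,0],[0,0,1,0,0,0],[0,0,1,0,0,0],[0,0,1,0,0,0],[0,0,1,0,0,0],[0,0,0.4,0,0,0],[0,0,0.2,0,0,0],[0,0,0.1,0,0,0],[0,0,0,0,0,0]]'
```

```text
clock: 16.65
tcp_pos: [0.609, 0.0343, 0.0479]
orientation: [2.224, 2.218, 0.001]
contact_force: [-0.5, -1.0, -4.3]
grip_width: 0.0594
gripper_force: 44.0
```

```bash
python3 -m crank '[[0,0,0.1,0,0,0],[0,0,0,0,0,0],[0,0,0,0,0,0]]' 
python3 -m crank '[[0,0,0,0,0,0],[0,0,0,0,0,0],[0,0,0,0,0,0]]' 1
python3 -m crank '[[0,0,-0.5,0,0,0],[0,0,-0.5,0,0,0],[0,0,-1,0,0,0],[0,0,-1,0,0,0],[0,0,-1,0,0,0],[0,0,-1,0,0,0],[0,0,-1,0,0,0],[-1,-1,-1,0,0,0],[-1,-1,-1,0,0,0],[-1,-1,-1,0,0,0],[-1,-1,-1,0,0,0],[-1,-1,-1,0,0,0]]' >/dev/null
python3 -m crank '[[-1,-1,0,0,0,0],[-1,-1,0,0,0,0],[-1,-1,0,0,0,0],[-1,-0.7,0,0,0,0],[-1,0,0,0,0,0],[-0.5,0,0,0,0,0],[0,0,0,0,0,0],[0,0,0,0,0,0]]'
python3 - <<'E'
from h import *
f=look("wrist","pics/w4.png"); np.savez("/tmp/w4.npz",**f); P=cloud(f)
for L in lids(P,f["image"],.145,.178): print(" lid",*L)
for c in cups(P,f["image"],[(.5524,-.1552),(.434,-.173),(.452,-.292),(.5695,-.274)]): print(*c)
m=(P[...,2]>.095)&(P[...,2]<.112)&(P[...,1]>-.04); print("lid on mat",P[m].mean(0).round(3),m.sum())
goal(.434,-.173,.2,90)
E
```

```text
clock: 16.95
tcp_pos: [0.6094, 0.0345, 0.0462]
orientation: [2.223, 2.218, 0.002]
contact_force: [1.4, -0.7, 0.6]
grip_width: 0.059
gripper_force: 44.1
clock: 17.25
tcp_pos: [0.6086, 0.0347, 0.0455]
orientation: [2.224, 2.219, 0.001]
contact_force: [-0.3, 0.0, -0.1]
grip_width: 0.0851
gripper_force: 0.0
clock: 19.25
tcp_pos: [0.4343, -0.1744, 0.2654]
orientation: [-2.224, -2.219, -0.0]
contact_force: [-0.4, -0.8, -0.8]
grip_width: 0.0852
gripper_force: 0.0
 lid [ 0.4333 -0.1719] 0.1612 [0.055 0.056] 3582 [282. 205.]h.py:44: RuntimeWarning: Mean of empty slice.
  k=(np.abs(z-.093)<.006)&(rr>.0385)&(rr<.046); v=d[k].mean(0); ang=np.degrees(np.arctan2(d[k][:,1],d[k][:,0]))
  ret = um.true_divide(
Traceback (most recent call last):
  File "h.py", line 46, in cups
    res.append((c.round(4),s[2].round(4),int(m.sum()),round(a0,1),int(k.sum()),np.percentile(w,[5,95]).round(0)))
                                                                               ~~~~~~~~~~~~~^^^^^^^^^^
IndexError: index -1 is out of bounds for axis 0 with size 0
```

```bash
python3 -m crank '[[0.1,0,1,0,0,0],[0,0,1,0,0,0],[0,0,1,0,0,0],[0,0,1,0,0,0],[0,0,1,0,0,0],[0,0,1,0,0,0],[0,0,1,0,0,0],[0,0,0.8,0,0,0],[0,0,0.4,0,0,0],[0,0,0,0,0,0],[0,0,0,0,0,0]]' 1
python3 -m crank '[[0,0,0,0,0,0],[0,0,0,0,0,0],[0,0,0,0,0,0],[0,0,0,0,0,0],[0,0,0,0,0,0],[0,0,0,0,0,0],[0,0,0,0,0,0],[0,0,0,0,0,0]]' 0 40
python3 -m crank '[[0,0,-0.5,0,0,0],[0,0,-0.5,0,0,0],[0,0,-0.5,0,0,0],[0,0,-0.5,0,0,0],[0,0,-1,0,0,0],[0,0,-1,0,0,0],[0,0,-1,0,0,0],[0,0,0,0,0,0],[0,0,0,0,0,0]]'
python3 - <<'E'
from h import *
goal(.5,.035,.2,90)
E
```

```text
clock: 20.4
tcp_pos: [0.4344, -0.1728, 0.1017]
orientation: [2.223, 2.219, 0.0]
contact_force: [0.1, 0.9, 0.2]
grip_width: 0.0856
gripper_force: 0.0
clock: 21.2
tcp_pos: [0.4341, -0.173, 0.1021]
orientation: [2.224, 2.218, 0.002]
contact_force: [-2.7, 0.9, 6.2]
grip_width: 0.0593
gripper_force: 41.0
clock: 22.1
tcp_pos: [0.434, -0.1727, 0.2014]
orientation: [2.224, 2.219, 0.002]
contact_force: [-1.0, 0.6, -3.8]
grip_width: 0.0592
gripper_force: 43.4
rot units [ 0.001 -0.001 -0.003] shift units [10.39  3.3   0.07] now [ 0.434  -0.1727  0.2014] t 22.1
```

```bash
python3 -m crank '[[1,0.33,0,0,0,0],[1,0.33,0,0,0,0],[1,0.33,0,0,0,0],[1,0.33,0,0,0,0],[1,0.33,0,0,0,0],[1,0.33,0,0,0,0],[1,0.33,0,0,0,0],[1,0.33,0,0,0,0],[1,0.33,0,0,0,0],[1,0.33,0,0,0,0],[0.4,0,0,0,0,0],[0,0,0,0,0,0]]' >/dev/null
python3 -m crank '[[0,0,1,0,0,0],[0,0,1,0,0,0],[0,0,1,0,0,0],[0,0,1,0,0,0],[0,0,1,0,0,0],[0,0,1,0,0,0],[0,0,1,0,0,0],[0,0,0.4,0,0,0],[0,0,0.2,0,0,0],[0,0,0.2,0,0,0],[0,0,0,0,0,0]]'
python3 -m crank '[[0,0,0,0,0,0],[0,0,0,0,0,0],[0,0,0,0,0,0]]' 1
python3 -m crank '[[0,0,-0.5,0,0,0],[0,0,-0.5,0,0,0],[0,0,-1,0,0,0],[0,0,-1,0,0,0],[0,0,-1,0,0,0],[0,0,-1,0,0,0],[0,0,-1,0,0,0],[0,0,-1,0,0,0],[0,0,-1,0,0,0],[0,0,-1,0,0,0],[0,0,-1,0,0,0],[1,0,-1,0,0,0]]' >/dev/null
python3 -m crank '[[1,0,-1,0,0,0],[1,0,-1,0,0,0],[1,0,-1,0,0,0],[1,0,-1,0,0,0],[1,0,-1,0,0,0],[1,0,0,0,0,0],[1,0,0,0,0,0],[1,0,0,0,0,0],[1,0,0,0,0,0],[1,0,0,0,0,0],[0,0,0,0,0,0],[0,0,0,0,0,0]]'
python3 - <<'E'
from h import *
f=look("wrist","pics/w5.png"); np.savez("/tmp/w5.npz",**f); P=cloud(f)
for L in lids(P,f["image"],.145,.178): print(" lid",*L)
f=look("top"); P=cloud(f)
for L in lids(P,f["image"],.095,.112): print("mat lid",*L)
E
```

```text
clock: 24.4
tcp_pos: [0.5011, 0.0344, 0.0462]
orientation: [2.225, 2.217, 0.002]
contact_force: [1.3, 1.1, -2.7]
grip_width: 0.0596
gripper_force: 43.6
clock: 24.7
tcp_pos: [0.501, 0.035, 0.0458]
orientation: [2.224, 2.218, 0.002]
contact_force: [0.4, 1.0, 0.3]
grip_width: 0.0856
gripper_force: 0.0
clock: 27.1
tcp_pos: [0.501, 0.255, 0.3648]
orientation: [2.223, 2.219, -0.002]
contact_force: [-0.2, -0.1, 0.6]
grip_width: 0.0856
gripper_force: 0.0
 lid [0.5622 0.3855] 0.1621 [0.055 0.055] 739 [346.  52.]
 lid [0.4556 0.332 ] 0.1612 [0.019 0.036] 84 [240. 109.]
 lid [0.4162 0.3335] 0.1622 [0.033 0.037] 266 [201. 108.]
 lid [0.5904 0.2702] 0.1622 [0.056 0.055] 1964 [366. 169.]
 lid [0.4766 0.224 ] 0.1621 [0.054 0.057] 1807 [262. 210.]
mat lid [ 1.2549 -0.0084] 0.1035 [0.012 1.791] 1712 [279.   7.]
mat lid [0.5974 0.7859] 0.1062 [0.068 0.021] 42 [  6. 205.]
mat lid [0.6086 0.0329] 0.1045 [0.057 0.053] 268 [262. 206.]
mat lid [0.5195 0.6876] 0.1061 [0.071 0.026] 59 [ 37. 232.]
mat lid [0.5007 0.0328] 0.105 [0.056 0.053] 288 [261. 243.]
mat lid [ 0.2077 -0.6864] 0.1019 [0.068 0.031] 56 [512. 350.]
mat lid [ 0.0604 -0.0011] 0.1034 [0.029 0.109] 62 [269. 401.]
```

View pics/w5.png

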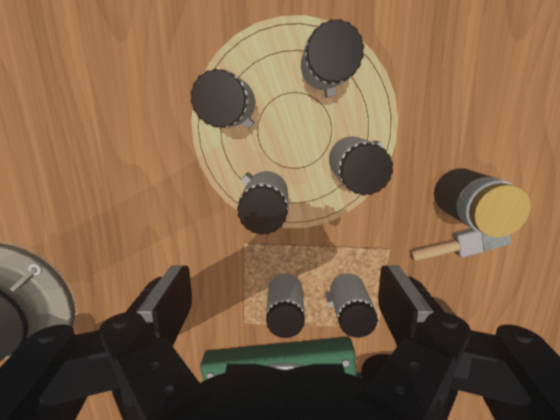

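Both finished canisters stand on the mat, with lids at about (285,318) and (355,318). The four fresh lids are at (335,52), (221,98), (365,169) and (263,208). Lugs are visible near (331,91), (250,121), (378,143) and (247,180).

```bash
cat >> h.py <<'E'
def lidc(P,c0,zt):
    """lid centre: circle of 28 mm fitted to boundary of top points"""
    m=((np.abs(P[...,2]-zt)<.004)&(np.hypot(P[...,0]-c0[0],P[...,1]-c0[1])<.036)).astype(np.uint8)
    m=cv2.morphologyEx(m,cv2.MORPH_CLOSE,np.ones((3,3)))
    c=max(cv2.findContours(m,cv2.RETR_EXTERNAL,cv2.CHAIN_APPROX_NONE)[0],key=len)[:,0]
    q=P[c[:,1],c[:,0]]; q=q[np.abs(q[:,2]-zt)<.006][:,:2]
    s=least_squares(lambda k:np.hypot(*(q-k[:2]).T)-k[2],[*c0,.028],loss="soft_l1",f_scale=.001).x
    return s[:2],s[2]
def lug(P,c,z0):
    d=P[...,:2]-c; rr=np.hypot(d[...,0],d[...,1]); z=P[...,2]-z0
    m=(z>.01)&(z<.038)&(rr>.0335)&(rr<.043)
    if m.sum()<5: return None
    n,l,s,_=cv2.connectedComponentsWithStats(m.astype(np.uint8)); i=1+s[1:,4].argmax(); v=d[l==i]
    a=np.degrees(np.arctan2(*v.mean(0)[::-1])); w=(np.degrees(np.arctan2(v[:,1],v[:,0]))-a+180)%360-180
    return round(a,1),int(s[i,4]),np.percentile(w,[5,95]).round(0),np.hypot(*v.T).max().round(3)
E
python3 - <<'E'
from h import *
F=[(.553,.387),(.434,.343),(.591,.271),(.477,.223)]
for n in("wrist","scene","top"):
    f=dict(np.load("/tmp/w5.npz")) if n=="wrist" else look(n); P=cloud(f)
    for i,c in enumerate(F):
        try: c,rad=lidc(P,c,.162); print(n,i,c.round(4),rad.round(4),lug(P,c,.062))
        except Exception as e: print(n,i,e)
E
```

```text
wrist 0 [0.5512 0.3869] 0.0279 (np.float64(-81.2), 56, array([-7.,  8.]), np.float64(0.039))
wrist 1 [0.4335 0.3432] 0.0279 (np.float64(-48.2), 53, array([-8.,  7.]), np.float64(0.039))
wrist 2 [0.5911 0.2694] 0.0278 (np.float64(37.1), 30, array([-7.,  3.]), np.float64(0.04))
wrist 3 [0.4761 0.2228] 0.0278 (np.float64(135.8), 54, array([-6.,  9.]), np.float64(0.039))
scene 0 [0.5503 0.3891] 0.0273 (np.float64(-77.2), 23, array([-11.,   4.]), np.float64(0.04))
scene 1 [0.4321 0.345 ] 0.0274 (np.float64(-46.0), 28, array([-11.,   5.]), np.float64(0.039))
scene 2 [0.5904 0.2713] 0.0272 (np.float64(33.0), 37, array([-7.,  7.]), np.float64(0.039))
scene 3 [0.475  0.2245] 0.0272 (np.float64(134.2), 24, array([-4.,  8.]), np.float64(0.039))
top 0 max() iterable argument is empty
top 1 max() iterable argument is empty
top 2 [0.5905 0.2681] 0.0265 None
top 3 [0.4754 0.2219] 0.0266 (np.float64(139.5), 7, array([-7.,  5.]), np.float64(0.04))
```

```bash
python3 -m crank '[[0,0,-0.3,0,0,-0.19],[0,0,0,0,0,-0.19],[0,0,0,0,0,-0.19],[0,0,1,0,0,-0.19],[0,0,1,0,0,-0.19],[0,0,1,0,0,-0.06],[0,0,1,0,0,0],[0,0,0.5,0,0,0],[0,0,0,0,0,0],[0,0,0,0,0,0]]' 1
python3 -c "
from h import *
print(pose()[0]['joints'].round(2))
goal(.4758,.2235,.28,135.5)"
```

```text
clock: 28.3
tcp_pos: [0.5015, 0.2547, 0.2821]
orientation: [1.195, 2.905, 0.001]
contact_force: [0.5, -0.3, 0.3]
grip_width: 0.0854
gripper_force: 0.0
[-0.89  0.25  0.38  1.79 -0.1   1.12  0.31]
rot units [ 0.001  0.    -0.005] shift units [-0.18 -2.02  0.1 ] now [0.5015 0.2547 0.2821] t 28.3
```

```bash
python3 -m crank '[[-0.2,-1,0,0,0,0],[0,-1,0,0,0,0],[0,0,0,0,0,0],[0,0,0,0,0,0]]' 1
cat >> h.py <<'E'
def can(c0,zt,save=None,name="wrist"):
    f=look(name,save); P=cloud(f); c,rad=lidc(P,c0,zt); print(name,"lid",c.round(4),rad.round(4),"lug",lug(P,c,zt-.1)); return c
E
python3 -c "
from h import *
c=can((.4758,.2235),.162,'pics/w6.png');st();goal(*c,.104,135.5)"
```

```text
clock: 28.7
tcp_pos: [0.4765, 0.2241, 0.2826]
orientation: [1.194, 2.904, 0.004]
contact_force: [-0.2, -0.0, 0.6]
grip_width: 0.0852
gripper_force: 0.0
wrist lid [0.4757 0.2224] 0.028 lug (np.float64(137.6), 75, array([-6.,  7.]), np.float64(0.039))
t 28.75 p [0.4765 0.2245 0.2824] yaw 135.32 tilt 0.14 F [-0.4  0.4 -0.4] w 0.0856 g 0.0
rot units [ 0.003  0.    -0.004] shift units [-0.04 -0.1   8.92] now [0.4765 0.2245 0.2824] t 28.75
```

View pics/w6.png

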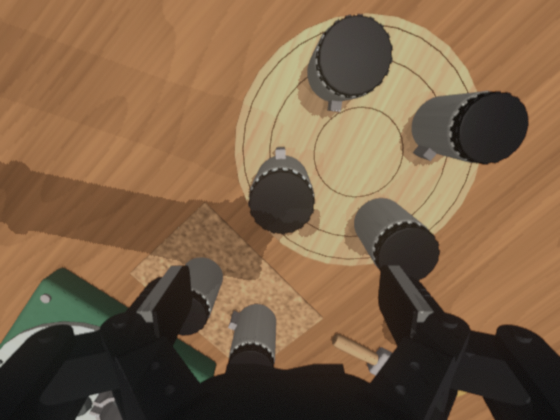

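The canister stands centred between the fingers, lid at (282,200), and its lug at (280,153) faces the camera. I grasp it and lift.

```bash
python3 -m crank '[[0,-0.1,1,0,0,0],[0,0,1,0,0,0],[0,0,1,0,0,0],[0,0,1,0,0,0],[0,0,1,0,0,0],[0,0,1,0,0,0],[0,0,1,0,0,0],[0,0,1,0,0,0],[0,0,0.6,0,0,0],[0,0,0.3,0,0,0],[0,0,0,0,0,0],[0,0,0,0,0,0]]' 1
python3 -m crank '[[0,0,0,0,0,0],[0,0,0,0,0,0],[0,0,0,0,0,0],[0,0,0,0,0,0],[0,0,0,0,0,0],[0,0,0,0,0,0],[0,0,0,0,0,0]]' 0 40
python3 -m crank '[[0,0,-0.3,0,0,0],[0,0,-0.5,0,0,0],[0,0,-1,0,0,0],[0,0,-1,0,0,0],[0,0,-1,0,0,0],[0,0,-1,0,0,0],[0,0,-1,0,0,0],[0,0,-1,0,0,0],[0,0,-0.7,0,0,0],[0,0,0,0,0,0]]'
python3 - <<'E'
from h import *
f=look("wrist","pics/w7.png"); P=cloud(f); np.savez("/tmp/w7.npz",**f)
o,p,M=pose(); Q=(P-p)@M   # tool frame
# lug in tool frame: below TCP, on +x side
z=Q[...,2]; m=(np.abs(Q[...,1])<.02)&(Q[...,0]>.015)&(Q[...,0]<.045)&(z>-.07)&(z<.045); 
for a,b in((-.07,-.04),(-.04,-.02),(-.02,0),(0,.02),(.02,.04)):
    k=m&(z>a)&(z<b)
    if k.sum(): print((a,b),k.sum(),"x max",np.percentile(Q[k][:,0],98).round(4),"y of x>33:",Q[k&(Q[...,0]>.034)][:,1].mean().round(4) if (k&(Q[...,0]>.034)).sum() else None)
st(); goal(.57,-.274,.25,144.5)
E
```

```text
clock: 29.95
tcp_pos: [0.475, 0.2226, 0.1039]
orientation: [1.194, 2.905, 0.001]
contact_force: [0.8, -0.4, 0.2]
grip_width: 0.0853
gripper_force: 0.0
clock: 30.65
tcp_pos: [0.475, 0.2224, 0.1042]
orientation: [1.194, 2.905, 0.002]
contact_force: [-0.9, -0.6, 6.2]
grip_width: 0.0592
gripper_force: 42.7
clock: 31.65
tcp_pos: [0.4753, 0.2226, 0.2556]
orientation: [1.194, 2.904, 0.006]
contact_force: [-0.3, -0.5, -1.7]
grip_width: 0.0594
gripper_force: 43.8
(-0.07, -0.04) 7122 x max 0.0281 y of x>33: None
(-0.04, -0.02) 1852 x max 0.0288 y of x>33: None
(-0.02, 0) 1209 x max 0.0288 y of x>33: None
(0, 0.02) 1161 x max 0.0378 y of x>33: -0.0003
(0.02, 0.04) 437 x max 0.0379 y of x>33: -0.0004
t 31.7 p [0.4746 0.2223 0.2542] yaw 135.3 tilt 0.11 F [-0.4 -0.1 -3.5] w 0.0589 g 43.8
rot units [ 0.002  0.    -0.204] shift units [-18.29 -17.43   0.21] now [0.4746 0.2223 0.2542] t 31.7
```

The wrist view shows the held canister well. Its lug is within about 0.5° of tool +x, and the axis offset along x is about -1 mm. I go to a staging point 0.10 m behind cup D along tool x and measure the cup.

```bash
python3 -m crank '[[-0.8,-1,0,0,0,-0.1],[-0.8,-1,0,0,0,-0.1],[-0.8,-1,0,0,0,0],[-0.8,-1,0,0,0,0],[-0.8,-1,0,0,0,0],[-1,-1,0,0,0,0],[-1,-1,0,0,0,0],[-1,-1,0,0,0,0],[-1,-1,0,0,0,0],[-1,-1,0,0,0,0],[-1,-1,0,0,0,0],[-1,-1,0,0,0,0]]'
python3 -c "
from h import *
goal(.652,-.331,.25,144.5)"
```

```text
clock: 32.9
tcp_pos: [0.5061, -0.102, 0.2522]
orientation: [-0.962, -2.989, 0.001]
contact_force: [-0.1, 0.4, -2.6]
grip_width: 0.0593
gripper_force: 44.0
rot units [-0.001 -0.002 -0.004] shift units [-12.59  -5.09   0.11] now [ 0.5061 -0.102   0.2522] t 32.9
```

```bash
python3 -m crank '[[-1,-0.5,0,0,0,0],[-1,-0.5,0,0,0,0],[-1,-0.5,0,0,0,0],[-1,-0.5,0,0,0,0],[-1,-0.5,0,0,0,0],[-1,-0.5,0,0,0,0],[-1,-0.5,0,0,0,0],[-1,-0.5,0,0,0,0],[-1,-0.5,0,0,0,0],[-1,-0.5,0,0,0,0],[-1,-0.1,0,0,0,0],[-1,0,0,0,0,0]]' >/dev/null
python3 -m crank '[[-0.6,0,0,0,0,0],[0,0,0,0,0,0],[0,0,0,0,0,0],[0,0,0,0,0,0]]'
cat >> h.py <<'E'
def cupview(c0,lugtool=1,save=None):
    """cup centre and keyway, and held can (tool frame), from one wrist picture"""
    f=look("wrist",save); P=cloud(f); np.savez("/tmp/last.npz",**f); st()
    for c in cups(P,f["image"],[c0]): print("cup",*c)
    o,p,M=pose(); Q=(P-p)@M; z=Q[...,2]; m=(np.abs(Q[...,1])<.02)&(Q[...,0]>.01)&(Q[...,0]<.045)
    print("lid x",np.percentile(Q[m&(z>-.066)&(z<-.05)][:,0],98).round(4),"body x",np.percentile(Q[m&(z>-.03)&(z<0)][:,0],98).round(4),end=" ")
    k=m&(z>0)&(z<.04)&(Q[...,0]>.032); print("lug n",k.sum(),Q[k].mean(0).round(4) if k.any() else "")
E
python3 -c "
from h import *
cupview((.5696,-.2738),1,'pics/w8.png')"
```

```text
clock: 34.5
tcp_pos: [0.6513, -0.3303, 0.2526]
orientation: [-0.962, -2.989, -0.001]
contact_force: [-0.5, 0.2, -2.1]
grip_width: 0.0589
gripper_force: 44.1
t 34.55 p [ 0.6515 -0.3303  0.253 ] yaw 144.31 tilt 0.06 F [ 0.  -0.5 -3.6] w 0.0592 g 44.1
cup [ 0.5699 -0.2745] 0.0342 1544 146.2 107 [-16.  15.]
lid x 0.0273 body x 0.0291 lug n 495 [ 0.0365 -0.0011  0.0132]
```

View pics/w8.png

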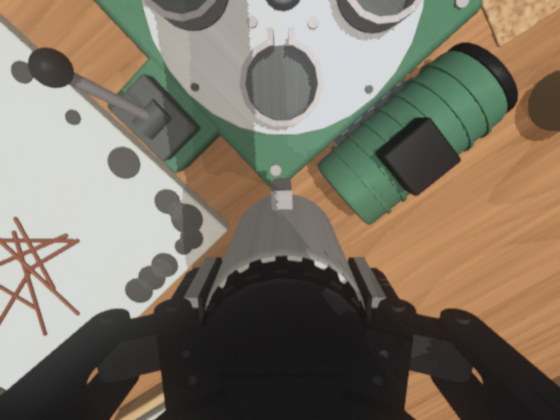

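The picture lines up well: the keyway is at (282,37) and the held lug at (283,195). The cup angle is 146.2° and the lug about 146.0°. I move in and lower.

```bash
python3 -m crank '[[1,-0.11,0,0,0,0],[1,0,0,0,0,0],[1,0,0,0,0,0],[1,0,0,0,0,0],[0.98,0,0,0,0,0],[0,0,1,0,0,0],[0,0,1,0,0,0],[0,0,1,0,0,0],[0,0,1,0,0,0],[0,0,1,0,0,0],[0,0,0.5,0,0,0],[0,0,0,0,0,0]]'
python3 -m crank '[[0,0,0.2,0,0,0],[0,0,0.2,0,0,0],[0,0,0.2,0,0,0],[0,0,0.2,0,0,0],[0,0,0,0,0,0]]'
python3 -c "
from h import *
st()"
```

```text
clock: 35.75
tcp_pos: [0.569, -0.2737, 0.1422]
orientation: [-0.962, -2.988, -0.001]
contact_force: [0.4, -0.1, -3.1]
grip_width: 0.0592
gripper_force: 44.0
clock: 36.25
tcp_pos: [0.5696, -0.2743, 0.1268]
orientation: [-0.963, -2.99, -0.0]
contact_force: [0.2, 0.1, -2.8]
grip_width: 0.059
gripper_force: 44.0
t 36.25 p [ 0.5696 -0.2743  0.1268] yaw 144.3 tilt 0.05 F [ 0.2  0.1 -2.8] w 0.059 g 44.0
```

Already below the riding height with no contact force, so it has entered. I continue down.

```bash
python3 -m crank '[[0,0,0.3,0,0,0],[0,0,0.3,0,0,0],[0,0,0.3,0,0,0],[0,0,0.2,0,0,0],[0,0,0,0,0,0],[0,0,0,0,0,0]]'
python3 -c "
from h import *
st()"
```

```text
clock: 36.85
tcp_pos: [0.5699, -0.2746, 0.1052]
orientation: [-0.963, -2.99, 0.0]
contact_force: [-0.4, -0.1, -2.3]
grip_width: 0.0591
gripper_force: 44.0
t 36.85 p [ 0.5699 -0.2746  0.1052] yaw 144.3 tilt 0.01 F [-0.4 -0.1 -2.3] w 0.0591 g 44.0
```

```bash
python3 -m crank '[[0,0,0.1,0,0,0],[0,0,0.05,0,0,0],[0,0,0,0,0,0]]'
python3 -m crank '[[0,0,0,0,0,0],[0,0,0,0,0,0],[0,0,0,0,0,0]]' 1
python3 -m crank '[[0,0,-0.5,0,0,0],[0,0,-0.7,0,0,0],[0,0,-1,0,0,0],[0,0,-1,0,0,0],[0,0,-1,0,0,0],[0,0,-1,0,0,0.19],[0,0,-1,0,0,0.19],[0,0,-1,0,0,0.19],[0,0,-1,0,0,0.19],[0,0,0,0,0,0.19],[0,0,0,0,0,0.19],[0,0,0,0,0,0.19]]' >/dev/null
python3 -m crank '[[0,0,0,0,0,0.19],[0,0,0,0,0,0.19],[0,0,0,0,0,0.19],[0,0,0,0,0,0.19],[0,0,0,0,0,0.19],[0,0,0,0,0,0.15],[0,0,0,0,0,0],[0,0,0,0,0,0]]'
python3 - <<'E'
from h import *
for n in("scene",): 
    for c in((.569,-.274),(.591,.27),(.434,.344),(.551,.388)):
        try: can(c,.1615,name=n)
        except Exception as e: print(c,e)
goal(.591,.27,.28,35)
E
```

```text
clock: 37.15
tcp_pos: [0.5703, -0.2748, 0.1033]
orientation: [0.963, 2.989, 0.001]
contact_force: [-2.4, 0.5, 4.8]
grip_width: 0.0593
gripper_force: 44.6
clock: 37.45
tcp_pos: [0.5701, -0.2746, 0.1024]
orientation: [0.963, 2.99, -0.0]
contact_force: [0.2, 0.2, -0.0]
grip_width: 0.0856
gripper_force: 0.0
clock: 39.45
tcp_pos: [0.5701, -0.2745, 0.267]
orientation: [2.995, 0.948, 0.001]
contact_force: [0.3, -0.6, 0.5]
grip_width: 0.0854
gripper_force: 0.0
scene lid [ 0.571  -0.2711] 0.0271 lug (np.float64(111.6), 100, array([-45.,  53.]), np.float64(0.043))
(0.591, 0.27) max() iterable argument is empty
scene lid [0.4365 0.3724] 0.0635 lug None
scene lid [ 69.3913 -15.0517] 70.5859 lug None
rot units [ 0.    -0.001  0.001] shift units [ 16.48 -21.7   -0.67] now [ 0.5699 -0.2746  0.2666] t 39.65
```

Canister 1 is home. The turntable has turned, so I find the fresh ones again.

Run:
```python
from h import *
f=look("scene");P=cloud(f)
for L in lids(P,f["image"],.145,.178):
    c=L[0]
    if L[3]<900 and 0.1<c[1]<.5 and c[0]>.3:
        c,rad=lidc(P,c,.162); print("scene",c.round(4),rad.round(4),lug(P,c,.062))
```

```text
scene [0.427  0.2839] 0.0274 (np.float64(-9.6), 31, array([-9.,  7.]), np.float64(0.041))
scene [0.4891 0.3935] 0.0275 (np.float64(-38.2), 29, array([-9.,  6.]), np.float64(0.04))
scene [-1.1183  0.1869] 2.372 None
```

```bash
python3 -m crank '[[0,-1,-1,0,0,0],[0,-1,-1,0,0,0],[0,-1,-1,0,0,0],[0.5,-1,-1,0,0,0],[0.5,-1,-0.7,0,0,0],[0.5,-1,0,0,0,0],[0.5,-1,0,0,0,0],[0.5,-1,0,0,0,0],[0.5,-1,0,0,0,0],[0.5,-1,0,0,0,0],[0.5,-1,0,0,0,0],[0.5,-1,0,0,0,0]]' >/dev/null
python3 -m crank '[[0.6,-1,0,0,0,0],[0.6,-1,0,0,0,0],[0.6,-1,0,0,0,0],[0.6,-1,0,0,0,0],[0.6,-1,0,0,0,0],[0.6,-1,0,0,0,0],[0.6,-1,0,0,0,0],[0.6,-1,0,0,0,0],[0.6,-1,0,0,0,0],[0.6,-1,0,0,0,0],[0.6,-1,0,0,0,0],[0.6,-1,0,0,0,0]]'
python3 -m crank '[[0,-1,0,0,0,0],[0,0,0,0,0,0],[0,0,0,0,0,0]]'
cat >> h.py <<'E'
def table(names=("wrist","scene"),save=None):
    for n in names:
        f=look(n,save if n=="wrist" else None);P=cloud(f)
        for L in lids(P,f["image"],.152,.172):
            c=L[0]
            if .36<c[0]<.68 and .14<c[1]<.47 and L[3]>150:
                try: c,rad=lidc(P,c,.162); print(n,c.round(4),rad.round(4),lug(P,c,.062))
                except Exception: print(n,L[0],"part")
E
python3 - <<'E'
from h import *
st(); table(save='pics/w9.png'); table()
E
```

```text
clock: 42.1
tcp_pos: [0.4866, 0.2549, 0.3602]
orientation: [2.996, 0.944, -0.0]
contact_force: [0.2, -0.2, -0.2]
grip_width: 0.0858
gripper_force: 0.0
clock: 42.4
tcp_pos: [0.4753, 0.2696, 0.3602]
orientation: [2.996, 0.944, 0.0]
contact_force: [0.5, -0.2, 0.0]
grip_width: 0.0852
gripper_force: 0.0
t 42.4 p [0.4753 0.2696 0.3602] yaw 34.99 tilt 0.05 F [ 0.5 -0.2  0. ] w 0.0852 g 0.0
wrist [0.4899 0.3911] 0.0279 (np.float64(-40.2), 70, array([-7.,  8.]), np.float64(0.039))
wrist [0.4283 0.2817] 0.0278 (np.float64(-8.2), 64, array([-8.,  7.]), np.float64(0.039))
scene [0.4268 0.2836] 0.0275 (np.float64(-8.3), 38, array([-9.,  6.]), np.float64(0.04))
scene [0.4889 0.3935] 0.0271 (np.float64(-38.6), 30, array([-8.,  6.]), np.float64(0.039))
wrist [0.4901 0.391 ] 0.0279 (np.float64(-40.5), 68, array([-7.,  8.]), np.float64(0.039))
wrist [0.4284 0.2816] 0.0279 (np.float64(-8.1), 59, array([-7.,  7.]), np.float64(0.039))
scene [0.4268 0.2836] 0.0275 (np.float64(-8.7), 32, array([-9.,  7.]), np.float64(0.039))
scene [0.4891 0.3934] 0.0274 (np.float64(-38.8), 30, array([-11.,   6.]), np.float64(0.039))
```

View pics/w9.png

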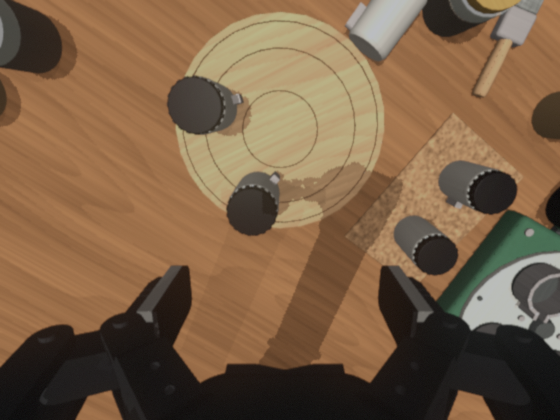

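One fresh canister was knocked off the turntable and now lies on its side near (390,20). The other two stand at (197,105) and (253,205). I take the nearest upright one, at (.428,.282) with its lug at -8°. I'll grip it at yaw 52°, so the lug sits 60° off tool x and stays visible.

```bash
python3 -m crank '[[0,0,1,0,0,-0.19],[0,0,1,0,0,-0.188],[0,0,1,0,0,0],[0,0,1,0,0,0],[0,0,0,0,0,0],[0,0,0,0,0,0]]' 1 >/dev/null
python3 -c "
from h import *
f=look('top'); I=f['image'][:,:,::-1]; cv2.imwrite('pics/t9.png',cv2.resize(I[110:290,110:310],None,fx=3,fy=3,interpolation=cv2.INTER_CUBIC))
goal(.428,.282,.28,52); c=can((.428,.282),.162); goal(*c,.104,52)"
```

```text
rot units [ 0.001 -0.001 -0.002] shift units [-0.97 -2.29  0.07] now [0.476  0.269  0.2813] t 43.25
wrist lid [0.4282 0.2818] 0.028 lug (np.float64(-7.8), 97, array([-8.,  7.]), np.float64(0.039))
rot units [ 0.001 -0.002 -0.002] shift units [-0.98 -2.27  8.87] now [0.4761 0.2692 0.2815] t 43.3
```

View pics/t9.png

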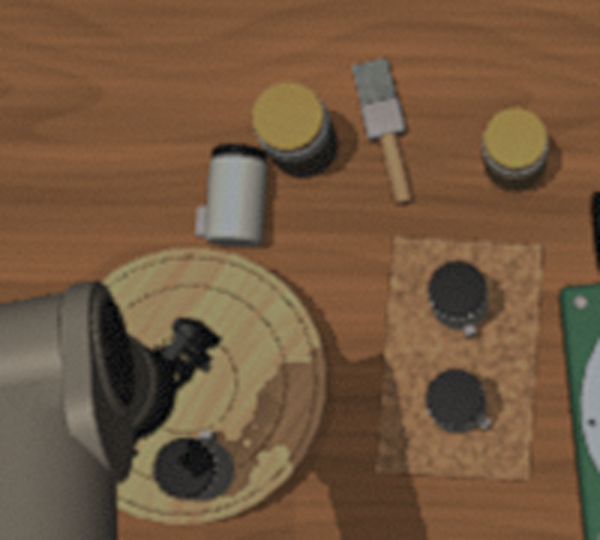

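The fallen canister lies beyond the disc, its lid toward +x at crop (238,152) and its lug toward +y at (202,220). The sand jar is close on its right. I'll come back to it and grasp the upright one now.

```bash
python3 -m crank '[[-0.5,-1,0,0,0,0],[-0.48,-1,0,0,0,0],[0,-0.27,0,0,0,0],[0,0,1,0,0,0],[0,0,1,0,0,0],[0,0,1,0,0,0],[0,0,1,0,0,0],[0,0,1,0,0,0],[0,0,1,0,0,0],[0,0,0.8,0,0,0],[0,0,0,0,0,0]]' 1
python3 -c "
from h import *
goal(.4282,.2818,.104,52)"
```

```text
clock: 44.4
tcp_pos: [0.4271, 0.2815, 0.1431]
orientation: [2.823, 1.376, -0.003]
contact_force: [-0.9, -0.7, 0.3]
grip_width: 0.0855
gripper_force: 0.0
rot units [-0.     0.003 -0.001] shift units [0.05 0.03 1.96] now [0.4271 0.2815 0.1431] t 44.4
```

```bash
python3 -m crank '[[0,0,1,0,0,0],[0,0,0.7,0,0,0],[0,0,0.25,0,0,0],[0,0,0,0,0,0],[0,0,0,0,0,0]]' 1
python3 -m crank '[[0,0,0,0,0,0],[0,0,0,0,0,0],[0,0,0,0,0,0],[0,0,0,0,0,0],[0,0,0,0,0,0],[0,0,0,0,0,0],[0,0,0,0,0,0]]' 0 40
python3 -m crank '[[0,0,-0.3,0,0,0],[0,0,-0.5,0,0,0],[0,0,-1,0,0,0],[0,0,-1,0,0,0],[0,0,-1,0,0,0],[0,0,-1,0,0,0],[0,0,-1,0,0,0],[0,0,-1,0,0,0.19],[0,0,-0.7,0,0,0.19],[0,0,0,0,0,0.19],[0,0,0,0,0,0.19],[0,0,0,0,0,0.19]]' >/dev/null
python3 -m crank '[[0,0,0,0,0,0.19],[0,0,0,0,0,0.19],[0,0,0,0,0,0.19],[0,0,0,0,0,0.19],[0,0,0,0,0,0.19],[0,0,0,0,0,0.19],[0,0,0,0,0,0.19],[0,0,0,0,0,0.19],[0,0,0,0,0,0.13],[0,0,0,0,0,0]]'
python3 -c "
from h import *
goal(.409,-.201,.25,-65)"
```

```text
clock: 44.9
tcp_pos: [0.4279, 0.282, 0.1059]
orientation: [-2.824, -1.376, -0.001]
contact_force: [-0.4, 0.8, 0.3]
grip_width: 0.0851
gripper_force: 0.0
clock: 45.6
tcp_pos: [0.4278, 0.2822, 0.106]
orientation: [-2.823, -1.376, -0.001]
contact_force: [-0.7, -0.1, 5.8]
grip_width: 0.0594
gripper_force: 42.3
clock: 47.8
tcp_pos: [0.4271, 0.2817, 0.2556]
orientation: [2.648, -1.69, -0.001]
contact_force: [-0.1, -0.7, -2.4]
grip_width: 0.0589
gripper_force: 43.8
rot units [ 0.     0.    -0.002] shift units [21.49 11.02  0.28] now [0.4271 0.2817 0.2556] t 47.8
```

```bash
python3 -m crank '[[1,0,0,0,0,0],[1,0,0,0,0,0],[1,0,0,0,0,0],[1,0,0,0,0,0],[1,0,0,0,0,0],[1,0,0,0,0,0],[1,0,0,0,0,0],[1,0,0,0,0,0],[1,0,0,0,0,0],[1,0,0,0,0,0],[1,0.5,0,0,0,0],[1,1,0,0,0,0]]' >/dev/null
python3 -m crank '[[1,1,0,0,0,0],[1,1,0,0,0,0],[1,1,0,0,0,0],[1,1,0,0,0,0],[1,1,0,0,0,0],[1,1,0,0,0,0],[1,1,0,0,0,0],[1,1,0,0,0,0],[1,1,0,0,0,0],[0.5,0.5,0,0,0,0],[0,0,0,0,0,0],[0,0,0,0,0,0]]'
cat >> h.py <<'E'
def held(phi):
    """angle of held can's lug in tool frame (world sense, deg from tool x) expected near phi"""
    f=dict(np.load("/tmp/last.npz")); P=cloud(f); o,p,M=pose(); Q=(P-p)@M
    for xo in(0,-.0008):
        d=Q[...,:2]-[xo,0]; r=np.hypot(d[...,0],d[...,1]); a=-np.degrees(np.arctan2(d[...,1],d[...,0]))
        k=(Q[...,2]>.002)&(Q[...,2]<.04)&(r>.0325)&(r<.043)&(np.abs(a-phi)<25)
        v=d[k]; print("held lug n",k.sum(),"phi",-np.degrees(np.arctan2(*v.mean(0)[::-1])).round(2),np.percentile(a[k],[3,97]).round(1),"r",np.percentile(r[k],[5,98]).round(4))
E
python3 -c "
from h import *
cupview((.4516,-.292),1,'pics/w10.png');held(-60)"
```

```text
clock: 50.2
tcp_pos: [0.4094, -0.2006, 0.2553]
orientation: [-2.649, 1.687, 0.001]
contact_force: [0.2, 0.2, -2.5]
grip_width: 0.0595
gripper_force: 43.9
t 50.25 p [ 0.4097 -0.2001  0.2553] yaw -64.93 tilt 0.03 F [-0.3  0.1 -3.1] w 0.0593 g 43.9
cup [ 0.4513 -0.2927] 0.0342 1544 -124.6 103 [-16.  14.]
lid x 0.0278 body x 0.0296 lug n 0 
held lug n 444 phi -57.92 [-68.7 -53. ] r [0.0329 0.0386]
held lug n 480 phi -56.77 [-67.6 -51.7] r [0.0328 0.039 ]
```

View pics/w10.png

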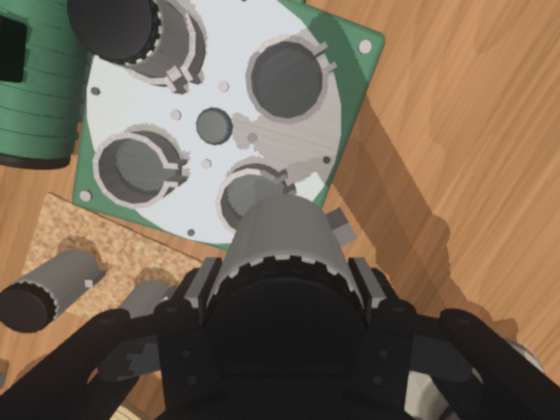

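Cup C's keyway is at -124.6°, seen at (328,58), and the held lug is at about -124.9°, seen at (340,230). I move in and lower.

```bash
python3 -m crank '[[1,0.07,0,0,0,0],[1,0,0,0,0,0],[1,0,0,0,0,0],[1,0,0,0,0,0],[1,0,0,0,0,0],[0.08,0,1,0,0,0],[0,0,1,0,0,0],[0,0,1,0,0,0],[0,0,1,0,0,0],[0,0,1,0,0,0],[0,0,0.6,0,0,0],[0,0,0,0,0,0]]'
python3 -m crank '[[0,0,0.2,0,0,0],[0,0,0.2,0,0,0],[0,0,0.2,0,0,0],[0,0,0.2,0,0,0],[0,0,0.1,0,0,0],[0,0,0,0,0,0]]'
python3 -m crank '[[0,0,0.2,0,0,0],[0,0,0,0,0,0]]'
```

```text
clock: 51.45
tcp_pos: [0.4509, -0.292, 0.1418]
orientation: [2.65, -1.686, -0.005]
contact_force: [-0.8, -0.3, -3.3]
grip_width: 0.0593
gripper_force: 44.0
clock: 52.05
tcp_pos: [0.4509, -0.2934, 0.1251]
orientation: [-2.649, 1.689, 0.001]
contact_force: [-0.6, -0.3, -2.2]
grip_width: 0.0593
gripper_force: 44.0
clock: 52.25
tcp_pos: [0.4509, -0.2933, 0.1209]
orientation: [-2.649, 1.689, 0.001]
contact_force: [-0.0, -0.0, -2.4]
grip_width: 0.0594
gripper_force: 44.0
```

```bash
python3 -m crank '[[0,0,0.3,0,0,0],[0,0,0.3,0,0,0],[0,0,0.15,0,0,0],[0,0,0.05,0,0,0],[0,0,0,0,0,0]]'
python3 -m crank '[[0,0,0,0,0,0],[0,0,0,0,0,0],[0,0,0,0,0,0]]' 1
python3 -m crank '[[0,0,-0.5,0,0,0],[0,0,-0.7,0,0,0],[0,0,-1,0,0,0],[0,0,-1,0,0,0],[0,0,-1,0,0,0],[0,0,-1,0,0,-0.19],[0,0,-1,0,0,-0.19],[0,0,-1,0,0,-0.19],[0,0,-1,0,0,-0.19],[0,0,-1,0,0,-0.19],[0,0,-1,0,0,-0.19],[0,0,-1,0,0,-0.19]]' >/dev/null
python3 -m crank '[[0,0,-1,0,0,-0.19],[0,0,-1,0,0,-0.19],[0,0,0,0,0,-0.19],[0,0,0,0,0,-0.19],[0,0,0,0,0,-0.13],[0,0,0,0,0,0]]'
python3 -c "
from h import *
table(('scene',)); goal(.475,.27,.36,35)"
```

```text
clock: 52.75
tcp_pos: [0.451, -0.2936, 0.1052]
orientation: [-2.649, 1.689, 0.0]
contact_force: [0.1, -0.2, -2.8]
grip_width: 0.059
gripper_force: 44.3
clock: 53.05
tcp_pos: [0.4513, -0.2937, 0.1055]
orientation: [2.649, -1.689, 0.001]
contact_force: [0.2, 0.6, 0.2]
grip_width: 0.0856
gripper_force: 0.0
clock: 54.85
tcp_pos: [0.4505, -0.2941, 0.3704]
orientation: [2.997, 0.94, 0.002]
contact_force: [-0.1, 0.5, 0.3]
grip_width: 0.0853
gripper_force: 0.0
scene [0.4889 0.3935] 0.0272 (np.float64(-38.2), 33, array([-8.,  6.]), np.float64(0.04))
rot units [ 0.001 -0.001 -0.007] shift units [ 17.17 -22.4    0.51] now [ 0.4506 -0.294   0.3702] t 54.9
```

```bash
python3 -m crank '[[0,0,0,0,0,0.17],[0,0,0,0,0,0.165],[0.5,-1,0,0,0,0],[0.5,-1,0,0,0,0],[0.5,-1,0,0,0,0],[0.5,-1,0,0,0,0],[0.5,-1,0,0,0,0],[0.5,-1,0,0,0,0],[0.5,-1,0,0,0,0],[0.5,-1,0,0,0,0],[0.5,-1,0,0,0,0],[0.5,-1,0,0,0,0]]' >/dev/null
python3 -m crank '[[0.4,-1,0,0,0,0],[0.4,-1,0,0,0,0],[0.4,-1,0,0,0,0],[0.4,-1,0,0,0,0],[0.4,-1,0,0,0,0],[0.4,-1,0,0,0,0],[0.4,-1,0,0,0,0],[0.4,-1,0,0,0,0],[0.4,-1,0,0,0,0],[0.4,-1,0,0,0,0],[0.4,-1,0,0,0,0],[0.4,-1,0,0,0,0]]' >/dev/null
python3 -m crank '[[0.4,-1,0.5,0,0,0],[0.4,-1,0.5,0,0,0],[0.4,-1,0.5,0,0,0],[0.4,-1,0.5,0,0,0],[0.4,-1,0.5,0,0,0],[0.4,-1,0.5,0,0,0],[0.4,-1,0.5,0,0,0],[0.4,-1,0.5,0,0,0],[0.4,-1,0.5,0,0,0],[0.1,-0.5,0,0,0,0],[0,0,0,0,0,0],[0,0,0,0,0,0]]' 
python3 -c "
from h import *
c=can((.4898,.3915),.162); can((.4898,.3925),.162,name='scene'); goal(*c,.104,20)"
```

```text
clock: 58.5
tcp_pos: [0.4923, 0.3901, 0.2797]
orientation: [3.095, 0.539, 0.001]
contact_force: [0.3, -0.0, 0.6]
grip_width: 0.0851
gripper_force: 0.0
wrist lid [0.4902 0.3913] 0.0279 lug (np.float64(-37.7), 77, array([-9.,  6.]), np.float64(0.039))
scene lid [0.4889 0.3932] 0.0275 lug (np.float64(-37.9), 31, array([-8.,  6.]), np.float64(0.04))
rot units [ 0.    -0.001 -0.007] shift units [-0.08 -0.13  8.8 ] now [0.4926 0.3894 0.28  ] t 58.6
```

```bash
python3 -m crank '[[-0.08,-0.13,1,0,0,0],[0,0,1,0,0,0],[0,0,1,0,0,0],[0,0,1,0,0,0],[0,0,1,0,0,0],[0,0,1,0,0,0],[0,0,1,0,0,0],[0,0,1,0,0,0],[0,0,0.6,0,0,0],[0,0,0.2,0,0,0],[0,0,0,0,0,0]]' 1
python3 -m crank '[[0,0,0,0,0,0],[0,0,0,0,0,0],[0,0,0,0,0,0],[0,0,0,0,0,0],[0,0,0,0,0,0],[0,0,0,0,0,0],[0,0,0,0,0,0]]' 0 40
python3 -m crank '[[0,0,-0.3,0,0,0],[0,0,-0.5,0,0,0],[0,0,-1,0,0,0],[0,0,-1,0,0,0],[0,0,-1,0,0,0],[0,0,-1,0,0,0],[0,0,-1,0,0,-0.19],[0,0,-1,0,0,-0.19],[0,0,-0.7,0,0,-0.19],[0,0,0,0,0,-0.19],[0,0,0,0,0,-0.19],[0,0,0,0,0,-0.19]]' >/dev/null
python3 -m crank '[[0,0,0,0,0,-0.19],[0,0,0,0,0,-0.19],[0,0,0,0,0,-0.04],[0,0,0,0,0,0]]'
python3 -c "
from h import *
goal(.434,-.273,.25,90)"
```

```text
clock: 59.7
tcp_pos: [0.4897, 0.3922, 0.1035]
orientation: [3.095, 0.539, 0.0]
contact_force: [-0.1, 1.1, 0.9]
grip_width: 0.0851
gripper_force: 0.0
clock: 60.4
tcp_pos: [0.4904, 0.393, 0.1046]
orientation: [-3.094, -0.539, -0.003]
contact_force: [0.2, 0.1, 6.8]
grip_width: 0.059
gripper_force: 43.5
clock: 62.0
tcp_pos: [0.4893, 0.3923, 0.2534]
orientation: [-2.225, -2.218, 0.001]
contact_force: [-0.5, -0.7, -2.6]
grip_width: 0.0591
gripper_force: 43.6
rot units [-0.     0.    -0.004] shift units [-33.26  -2.77   0.17] now [0.4893 0.3923 0.2534] t 62.0
```

```bash
python3 -m crank '[[-1,0,0,0,0,0],[-1,0,0,0,0,0],[-1,0,0,0,0,0],[-1,0,0,0,0,0],[-1,0,0,0,0,0],[-1,0,0,0,0,0],[-1,0,0,0,0,0],[-1,0,0,0,0,0],[-1,0,0,0,0,0],[-1,0,0,0,0,0],[-1,0,0,0,0,0],[-1,0,0,0,0,0]]' >/dev/null
python3 -m crank '[[-1,0,0,0,0,0],[-1,0,0,0,0,0],[-1,0,0,0,0,0],[-1,0,0,0,0,0],[-1,0,0,0,0,0],[-1,0,0,0,0,0],[-1,0,0,0,0,0],[-1,0,0,0,0,0],[-1,0,0,0,0,0],[-1,0,0,0,0,0],[-1,0,0,0,0,0],[-1,0,0,0,0,0]]' >/dev/null
python3 -m crank '[[-1,-0.3,0,0,0,0],[-1,-0.3,0,0,0,0],[-1,-0.3,0,0,0,0],[-1,-0.4,0,0,0,0],[-1,-0.4,0,0,0,0],[-1,-0.4,0,0,0,0],[-1,-0.4,0,0,0,0],[-1,-0.3,0,0,0,0],[-1,0,0,0,0,0],[-0.26,0,0,0,0,0],[0,0,0,0,0,0],[0,0,0,0,0,0]]'
python3 -c "
from h import *
cupview((.4344,-.1734),1,'pics/w11.png');held(-59)"
```

```text
clock: 65.6
tcp_pos: [0.4333, -0.2717, 0.2532]
orientation: [-2.221, -2.221, -0.001]
contact_force: [0.8, -0.5, -2.8]
grip_width: 0.0592
gripper_force: 43.9
t 65.65 p [ 0.4335 -0.2715  0.2532] yaw 90.07 tilt 0.04 F [ 0.1  0.1 -2. ] w 0.059 g 43.9
cup [ 0.4333 -0.1741] 0.0343 1564 -125.9 82 [-14.  16.]
lid x 0.0268 body x 0.0284 lug n 0 
held lug n 457 phi -58.64 [-69.6 -53.6] r [0.0328 0.0387]
held lug n 487 phi -57.46 [-68.5 -52.5] r [0.0328 0.0391]
```

View pics/w11.png

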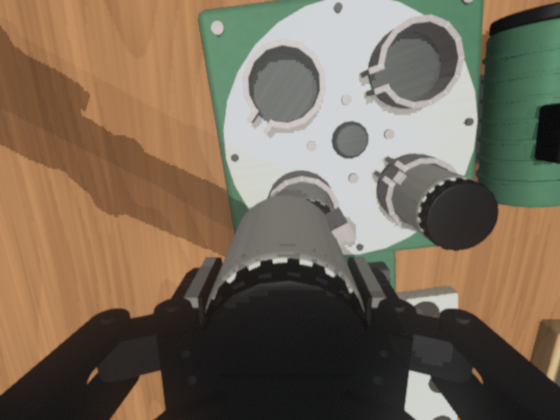

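Run:
```python
from h import *
f=dict(np.load("/tmp/last.npz")); P=cloud(f); c=np.array([.4333,-.1741])
d=P[...,:2]-c; r=np.hypot(d[...,0],d[...,1]); a=np.degrees(np.arctan2(d[...,1],d[...,0]))
for lo,hi in((.0325,.0355),(.0375,.0405),(.0405,.045)):
  for z0 in((.089,.097),(.08,.089)):
    k=(r>lo)&(r<hi)&(P[...,2]>z0[0])&(P[...,2]<z0[1])&(a<-85)&(a>-160)
    print(lo,z0,np.histogram(a[k],np.arange(-160,-84,3))[0])
# patch picture
I=cv2.resize(f["image"][60:150,225:330,::-1],None,fx=5,fy=5,interpolation=cv2.INTER_NEAREST); cv2.imwrite("pics/w11c.png",I)
g=dict(np.load("/tmp/w3.npz"));P=cloud(g)
d=P[...,:2]-c; r=np.hypot(d[...,0],d[...,1]); a=np.degrees(np.arctan2(d[...,1],d[...,0]))
k=(r>.0375)&(r<.046)&(P[...,2]>.087)&(P[...,2]<.097); print("w3",np.histogram(a[k],np.arange(-160,-84,3))[0])
```

```text
0.0325 (0.089, 0.097) [8 8 6 7 6 7 8 7 1 0 0 0 0 0 0 4 7 5 8 6 7 8 5 6 7]
0.0325 (0.08, 0.089) [0 0 0 0 0 0 0 1 1 0 0 0 0 0 0 0 0 0 0 0 0 0 0 0 0]
0.0375 (0.089, 0.097) [0 0 0 0 0 1 8 7 5 0 0 0 0 0 1 7 7 3 0 0 0 0 0 0 0]
0.0375 (0.08, 0.089) [0 0 0 0 0 0 0 0 2 0 0 0 0 0 0 0 0 0 0 0 0 0 0 0 0]
0.0405 (0.089, 0.097) [ 0  0  0  0  0  0  8 11 10  0  0  0  0  0  4 11 10  0  0  0  0  0  0  0
  0]
0.0405 (0.08, 0.089) [0 0 0 0 0 0 0 0 3 0 0 0 0 0 0 0 0 0 0 0 0 0 0 0 0]
w3 [ 0  0  0  0  0  0  8  9 12  0  0  1  0  1  3 10 13  3  0  0  0  0  0  0
  0]
```

View pics/w11c.png

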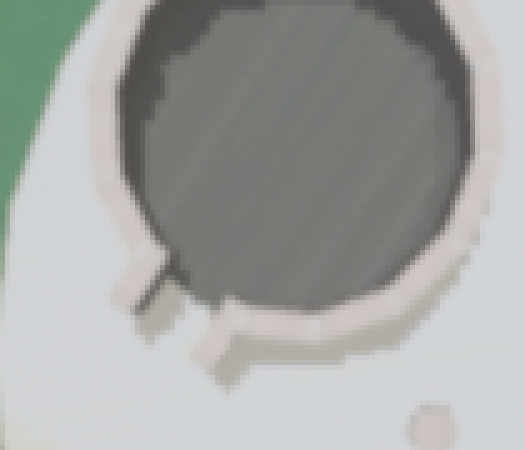

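From the gap edges, cup B's keyway is at -124.8°. I take the held lug as -59.5° from tool x, so the placing yaw is -65.3°.

```bash
python3 -m crank '[[1,0,0,0,0,0],[1,0,0,0,0,0],[1,0,0,0,0,0],[1,0,0,0,0,0],[0.81,0,0,0,0,0],[0,0,0,0,0,0.19],[0,0,0,0,0,0.19],[0,0,0,0,0,0.19],[0,0,0,0,0,0.19],[0,0,0,0,0,0.19],[0,0,0,0,0,0.19],[0,0,0,0,0,0.19]]' >/dev/null
python3 -m crank '[[0,0,1,0,0,0.19],[0,0,1,0,0,0.19],[0,0,1,0,0,0.19],[0,0,0,0,0,0.19],[0,0,0,0,0,0.19],[0,0,0,0,0,0.19],[0,0,0,0,0,0.19],[0,0,0,0,0,0.19],[0,0,0,0,0,0.19],[0,0,0,0,0,0.19],[0,0,0,0,0,0.19],[0,0,0,0,0,0.033]]' >/dev/null
python3 -m crank '[[0,0,0,0,0,0],[0,0,0,0,0,0],[0,0,0,0,0,0]]'
python3 -c "
from h import *
st();goal(.4339,-.1754,.142,-65.3)"
```

```text
clock: 68.35
tcp_pos: [0.4334, -0.1762, 0.1933]
orientation: [-2.645, 1.694, 0.0]
contact_force: [-0.1, 0.3, -2.4]
grip_width: 0.059
gripper_force: 44.3
t 68.35 p [ 0.4334 -0.1762  0.1933] yaw -65.28 tilt 0.01 F [-0.1  0.3 -2.4] w 0.059 g 44.3
rot units [-0.     0.     0.001] shift units [-0.03 -0.04  2.57] now [ 0.4334 -0.1762  0.1933] t 68.35
```

```bash
python3 -m crank '[[-0.03,-0.03,1,0,0,0],[0,0,1,0,0,0],[0,0,0.5,0,0,0],[0,0,0.2,0,0,0],[0,0,0.2,0,0,0],[0,0,0.2,0,0,0],[0,0,0,0,0,0]]'
python3 -m crank '[[0,0,0.2,0,0,0],[0,0,0.2,0,0,0],[0,0,0,0,0,0]]'
```

```text
clock: 69.05
tcp_pos: [0.4337, -0.1756, 0.1313]
orientation: [-2.644, 1.697, -0.0]
contact_force: [-0.7, -0.5, -2.9]
grip_width: 0.0592
gripper_force: 44.4
clock: 69.35
tcp_pos: [0.4334, -0.1754, 0.1229]
orientation: [2.644, -1.697, -0.001]
contact_force: [-0.2, 0.4, -2.5]
grip_width: 0.0593
gripper_force: 44.4
```

```bash
python3 -m crank '[[0,0,0.3,0,0,0],[0,0,0.3,0,0,0],[0,0,0.2,0,0,0],[0,0,0.15,0,0,0],[0,0,0.05,0,0,0],[0,0,0,0,0,0]]'
python3 -m crank '[[0,0,0,0,0,0],[0,0,0,0,0,0],[0,0,0,0,0,0]]' 1
python3 -m crank '[[0,0,-0.5,0,0,0],[0,0,-0.7,0,0,0],[0,0,-1,0,0,0],[0,0,-1,0,0,0],[0,0,-1,0,0,0],[0,0,-1,0,0,-0.19],[0,0,-1,0,0,-0.19],[0,0,-1,0,0,-0.19],[0,0,-1,0,0,-0.19],[0,0,-1,0,0,-0.19],[0,0,-1,0,0,-0.19],[0,0,-1,0,0,-0.19]]' >/dev/null
python3 -m crank '[[0,0,0,0,0,-0.12],[1,-1,0,0,0,0],[1,-1,0,0,0,0],[1,-1,0,0,0,0],[1,-1,0,0,0,0],[1,-1,0,0,0,0],[1,-1,0,0,0,0],[0,-1,0,0,0,0],[0,-1,0,0,0,0],[0,-1,0,0,0,0],[0,-1,0,0,0,0],[0,-1,0,0,0,0]]'
python3 -m crank '[[0,-1,0,0,0,0],[0,-1,0,0,0,0],[0,-1,0,0,0,0],[0,-1,0,0,0,0],[0,-1,0,0,0,0],[0,-1,0,0,0,0],[0,-1,0,0,0,0],[0,-1,0,0,0,0],[0,-1,0,0,0,0],[0,-1,0,0,0,0],[0,0,0,0,0,0],[0,0,0,0,0,0]]'
python3 - <<'E'
from h import *
st(); f=look("wrist","pics/w12.png"); np.savez("/tmp/w12.npz",**f); P=cloud(f); z=P[...,2]
m=(z>.02)&(P[...,0]>.56)&(P[...,1]>.1)&(P[...,1]<.4)
g=np.histogram2d(P[m][:,0],P[m][:,1],[np.arange(.56,.86,.02),np.arange(.1,.4,.02)])
zm=np.zeros((14,14))
for i in range(14):
    for j in range(14):
        k=m&(np.abs(P[...,0]-(.57+.02*i))<.01)&(np.abs(P[...,1]-(.11+.02*j))<.01)
        zm[i,j]=np.max(z[k])*1000 if k.any() else 0
print("rows x .57.., cols y .11..\n",zm.astype(int))
E
```

```text
clock: 69.95
tcp_pos: [0.4334, -0.1756, 0.1036]
orientation: [-2.643, 1.697, 0.002]
contact_force: [-3.0, 1.9, 6.6]
grip_width: 0.0591
gripper_force: 45.5
clock: 70.25
tcp_pos: [0.4339, -0.1757, 0.1034]
orientation: [-2.644, 1.697, -0.001]
contact_force: [-0.1, 0.3, 0.3]
grip_width: 0.0854
gripper_force: 0.0
clock: 72.65
tcp_pos: [0.554, 0.0445, 0.328]
orientation: [3.141, -0.005, 0.001]
contact_force: [0.6, -1.0, -0.9]
grip_width: 0.0856
gripper_force: 0.0
clock: 73.85
tcp_pos: [0.5547, 0.2443, 0.3271]
orientation: [3.141, -0.003, -0.0]
contact_force: [-0.1, -0.0, -0.1]
grip_width: 0.085
gripper_force: 0.0
t 73.85 p [0.5547 0.2443 0.3271] yaw -0.11 tilt 0.05 F [-0.1 -0.  -0.1] w 0.085 g 0.0
rows x .57.., cols y .11..
 [[  0   0   0 410 417 423 425 425 424 412 418  65  64  64]
 [  0   0   0   0  64  64  64  64  64  64  64  64  65  64]
 [  0   0   0   0  62  64  64  64  64  64  64  64  65  64]
 [  0   0   0   0   0  63  64 470  65  64  64  64  64  64]
 [  0   0   0   0   0   0   0  64  64  64  64  64  64  62]
 [  0   0   0   0   0   0   0  58  62  60  37   0   0   0]
 [  0   0   0   0   0   0   0  59  62  60  38   0   0   0]
 [  0   0   0   0   0   0   0  59  61  60  36   0   0   0]
 [ 21   0   0   0   0   0   0  59  62  60  37   0   0   0]
 [ 21   0   0  36  79  84  73  60  62  61   0   0   0   0]
 [ 21   0   0   0   0   0   0   0   0   0   0   0   0   0]
 [  0   0   0   0   0   0   0   0   0   0   0   0   0   0]
 [  0   0   0   0   0   0   0   0   0   0   0   0   0   0]
 [  0   0   0   0   0   0   0   0   0   0   0   0   0   0]]
```

View pics/w12.png

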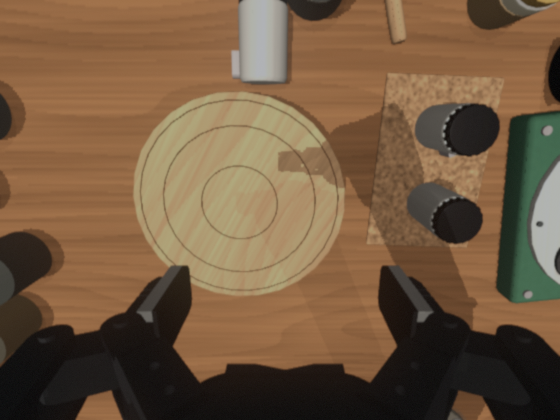

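Three are home. The fallen canister lies along X, its bottom at x≈.665, lid at ≈.765, axis at y≈.27 and lug toward +y. I check the jar clearance precisely.

Run:
```python
from h import *
o=pose()[0]; print(o["joints"].round(2))
for n in("top","scene"):
    f=look(n); P=cloud(f); I=f["image"]; h=cv2.cvtColor(I,cv2.COLOR_RGB2HSV); z=P[...,2]
    m=((h[...,0]>15)&(h[...,0]<35)&(h[...,1]>140)&(z>.09)&(z<.125)).astype(np.uint8)
    k,l,s,c=cv2.connectedComponentsWithStats(m)
    for i in range(1,k):
        if s[i,4]>60: q=P[l==i]; q=q[q[:,2]>np.percentile(q[:,2],90)-.006]; print(n,"jar",((q.max(0)+q.min(0))/2).round(3),np.ptp(q,0).round(3))
    # can: silver points z>.045
    m=(z>.05)&(z<.068)&(P[...,0]>.66)&(P[...,0]<.80)&(P[...,1]>.2)&(P[...,1]<.32); q=P[m]; print(n,"can x",np.percentile(q[:,0],[2,98]).round(3),"y",q[:,1].mean().round(4),"slope",np.polyfit(q[:,0],q[:,1],1)[0].round(3))
    d=(z>.02)&(P[...,0]>.66)&(P[...,0]<.80)&(P[...,1]>.14)&(P[...,1]<.24)
    for x in(.70,.715,.73,.745,.76): 
        k=d&(np.abs(P[...,0]-x)<.004); print(x,(P[k][:,1].min().round(3),P[k][:,1].max().round(3),np.median(P[k][:,2]).round(3)) if k.any() else None,end=" ")
    print()
P=cloud(dict(np.load("/tmp/w12.npz"))); z=P[...,2]
m=(z>.05)&(z<.068)&(P[...,0]>.66)&(P[...,0]<.77)&(P[...,1]>.245)&(P[...,1]<.30);q=P[m];print("wrist x",np.percentile(q[:,0],[1,99]).round(4)); m&=z>.0595;q=P[m]; print("ridge y",np.polyfit(q[:,0],q[:,1],1).round(4),q[:,1].mean())
```

```text
[-0.82  0.3   0.39  1.63 -0.12  1.24 -1.98]
top can x [0.666 0.763] y 0.2687 slope -0.056
0.7 None 0.715 None 0.73 None 0.745 (np.float64(0.186), np.float64(0.227), np.float64(0.077)) 0.76 (np.float64(0.173), np.float64(0.239), np.float64(0.114)) 
scene jar [ 1.253 -0.052  0.12 ] [0.002 0.547 0.009]
scene jar [ 0.764 -0.019  0.101] [0.062 0.066 0.009]
scene jar [0.779 0.209 0.116] [0.07  0.071 0.009]
scene can x [0.668 0.79 ] y 0.273 slope -0.164
0.7 None 0.715 None 0.73 None 0.745 (np.float64(0.191), np.float64(0.232), np.float64(0.113)) 0.76 (np.float64(0.178), np.float64(0.24), np.float64(0.115)) 
wrist x [0.6675 0.75  ]
ridge y [-0.0073  0.2765] 0.27132682019184345
```

Jar_b is at (.779,.208), 38 mm radius, so it would be close to a vertical gripper body. I'll grasp with the tool tilted about 25° (pointing outward), carry the canister to free table at +y, and sort it out there.

```bash
cat >> h.py <<'E'
def go(x,y,z):
    o,p,M=pose(); print("shift units in current axes",(M.T@(np.array([x,y,z])-p)/.02).round(2),"now",p.round(4),"zdir",M[:,2].round(3),"j",o["joints"].round(2))
E
python3 -m crank '[[1,-0.3,0,0,0,0],[1,-0.3,0,0,0,0],[1,-0.3,0,0,0,0],[1,-0.3,0,0,0,0],[1,-0.1,0,0,0,0],[1,0,0,0,0,0],[1,0,0,0,0,0],[1,0,0,0,0,0],[0.7,0,0,0,0,0],[0,0,0,0,0.19,0],[0,0,0,0,0.19,0],[0,0,0,0,0.18,0]]' 0.85
python3 -m crank '[[0,0,0,0,0,0],[0,0,0,0,0,0]]'
python3 -c "
from h import *
go(.729,.271,.1);go(.729,.271,.008)"
```

```text
clock: 75.2
tcp_pos: [0.7297, 0.2683, 0.3281]
orientation: [-3.063, 0.006, -0.696]
contact_force: [0.8, 0.1, 0.5]
grip_width: 0.0727
gripper_force: 0.0
clock: 75.4
tcp_pos: [0.728, 0.2693, 0.3275]
orientation: [3.066, -0.004, 0.682]
contact_force: [0.0, -0.2, 0.7]
grip_width: 0.0727
gripper_force: 0.0
shift units in current axes [-4.78 -0.09 10.32] now [0.728  0.2693 0.3275] zdir [ 0.424 -0.001 -0.906] j [-0.88  0.41  0.5   1.57 -0.    0.81 -2.03]
shift units in current axes [-6.73 -0.09 14.49] now [0.728  0.2693 0.3275] zdir [ 0.424 -0.001 -0.906] j [-0.88  0.41  0.5   1.57 -0.    0.81 -2.03]
```

```bash
python3 -m crank '[[-0.46,-0.09,1,0,0,0],[-0.46,0,1,0,0,0],[-0.46,0,1,0,0,0],[-0.46,0,1,0,0,0],[-0.46,0,1,0,0,0],[-0.46,0,1,0,0,0],[-0.46,0,1,0,0,0],[-0.46,0,1,0,0,0],[-0.46,0,1,0,0,0],[-0.46,0,1,0,0,0],[-0.46,0,1,0,0,0],[0,0,0,0,0,0]]'
python3 -c "
from h import *
go(.729,.271,.008)
f=look('wrist','pics/w13.png')"
```

```text
clock: 76.6
tcp_pos: [0.7314, 0.2701, 0.0823]
orientation: [3.064, -0.006, 0.679]
contact_force: [-1.0, -0.7, -1.1]
grip_width: 0.0727
gripper_force: 0.0
shift units in current axes [-1.68 -0.05  3.31] now [0.7314 0.2701 0.0823] zdir [ 0.422 -0.004 -0.906] j [-0.81  0.68  0.4   1.76 -0.08  0.36 -2.04]
```

View pics/w13.png

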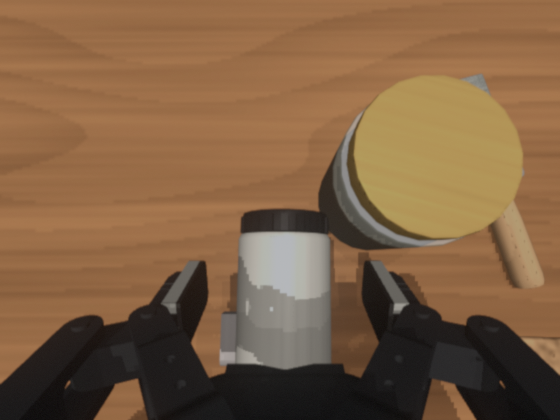

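That picture shows the canister centred between the fingers and the jar clear of the finger on the right. I'm over the 14-picture budget, so from here I work from numbers only. Lower, grip and lift.

```bash
python3 -m crank '[[-0.5,-0.05,1,0,0,0],[-0.5,0,1,0,0,0],[-0.5,0,0.9,0,0,0],[-0.18,0,0.4,0,0,0],[0,0,0,0,0,0],[0,0,0,0,0,0]]'
python3 -m crank '[[0,0,0,0,0,0],[0,0,0,0,0,0],[0,0,0,0,0,0],[0,0,0,0,0,0],[0,0,0,0,0,0],[0,0,0,0,0,0]]' 0 50
python3 -m crank '[[0.23,0,-0.45,0,0,0],[0.23,0,-0.45,0,0,0],[0.46,0,-1,0,0,0],[0.46,0,-1,0,0,0],[0,0,0,0,0,0],[0,0,0,0,0,0]]'
python3 -c "
from h import *
go(.72,.38,.12)"
```

```text
clock: 77.25
tcp_pos: [0.7302, 0.2727, 0.0129]
orientation: [-3.065, 0.005, -0.689]
contact_force: [-0.2, 0.3, -0.2]
grip_width: 0.0725
gripper_force: 0.0
clock: 77.85
tcp_pos: [0.7301, 0.2727, 0.0135]
orientation: [-3.064, 0.005, -0.69]
contact_force: [-1.6, -0.7, 6.2]
grip_width: 0.0592
gripper_force: 52.8
clock: 78.45
tcp_pos: [0.7286, 0.2726, 0.0755]
orientation: [3.066, -0.004, 0.685]
contact_force: [-0.0, -0.4, -5.1]
grip_width: 0.0583
gripper_force: 55.0
shift units in current axes [ 0.55 -5.37 -2.2 ] now [0.7286 0.2726 0.0755] zdir [ 0.426 -0.001 -0.905] j [-0.81  0.69  0.4   1.77 -0.08  0.34 -2.05]
```

```bash
python3 -m crank '[[0.4,-1,-1,0,0,0],[0,-1,-0.5,0,0,0],[0,-1,0,0,0,0],[0,-1,0,0,0,0],[0,-1,0,0,0,0],[0,-0.4,0,0,0,0],[0,0,0,0.0805,0,-0.172],[0,0,0,0.0805,0,-0.172],[0,0,0,0.0805,0,-0.172],[0,0,0,0.0805,0,-0.172],[0,0,0,0.0805,0,-0.172],[0,0,0,0.0805,0,-0.172]]' >/dev/null
python3 -m crank '[[0,0,0,0.0805,0,-0.172],[0,0,0,0.0805,0,-0.172],[0,0,0,0.0805,0,-0.172],[0,0,0,0.0805,0,-0.172],[0,0,0,0.045,0,-0.095],[0,0,0,0,0,0],[0,0,0,0,0,0]]'
python3 - <<'E'
from h import *
go(.72,.38,.0135); o,p,M=pose(); print(M.round(3).tolist(), p.round(4))
f=look("scene");P=cloud(f); z=P[...,2]
m=(z>.01)&(P[...,0]>.64)&(P[...,0]<.8)&(P[...,1]>.32)&(P[...,1]<.5); 
# free-space check: anything low around?
k=m&(z<.04); print("low pts",k.sum(), P[k].min(0).round(3) if k.any() else "",P[k].max(0).round(3) if k.any() else "")
E
```

```text
clock: 80.35
tcp_pos: [0.7238, 0.3793, 0.1044]
orientation: [-1.983, -1.978, -0.44]
contact_force: [-0.6, 0.1, -4.5]
grip_width: 0.0583
gripper_force: 55.7
shift units in current axes [-1.89 -0.19  4.13] now [0.7238 0.3793 0.1044] zdir [ 0.001  0.423 -0.906] j [-0.05  0.84 -0.59  1.39  0.05  0.8  -0.46]
[[0.002, 1.0, 0.001], [0.906, -0.003, 0.423], [0.423, 0.0, -0.906]] [0.7238 0.3793 0.1044]
low pts 0
```

```bash
python3 -m crank '[[-0.46,0,1,0,0,0],[-0.46,0,1,0,0,0],[-0.46,0,1,0,0,0],[-0.37,0,0.8,0,0,0],[-0.14,0,0.3,0,0,0],[0,0,0,0,0,0],[0,0,0,0,0,0]]' 
python3 -c "
from h import *
st()"
python3 -m crank '[[0,0,0,0,0,0],[0,0,0,0,0,0],[0,0,0,0,0,0],[0,0,0,0,0,0]]' 1
python3 -m crank '[[0,0,-1,0,0,0],[0.3,0,-1,0,0,0],[0.46,0,-1,0,0,0],[0.46,0,-1,0,0,0],[0.46,0,-1,0,0,0],[0,0,0,0,-0.19,0],[0,0,0,0,-0.19,0],[0,0,0,0,-0.19,0],[0,0,0,0,-0.19,0],[0,0,0,0,-0.19,0],[0,0,0,0,-0.19,0],[0,0,0,0,-0.19,0]]'
python3 -m crank '[[0,0,0,0,-0.115,0],[0,0,0,0,0,0],[0,0,0,0,0,0]]'
python3 - <<'E'
from h import *
go(.7238,.3715,.0086)
for n in("scene","wrist"):
    P=cloud(look(n)); z=P[...,2]
    m=(z>.045)&(z<.066)&(P[...,0]>.68)&(P[...,0]<.77)&(P[...,1]>.29)&(P[...,1]<.45); q=P[m]
    if len(q)>10: print(n,"can x",q[:,0].mean().round(4),"y",np.percentile(q[:,1],[2,98]).round(4),len(q))
E
```

```text
clock: 81.1
tcp_pos: [0.7239, 0.3811, 0.0155]
orientation: [-1.979, -1.981, -0.442]
contact_force: [0.5, 0.9, -4.1]
grip_width: 0.0586
gripper_force: 55.8
t 81.1 p [0.7239 0.3811 0.0155] yaw 90.08 tilt 25.09 F [ 0.5  0.9 -4.1] w 0.0586 g 55.8
clock: 81.5
tcp_pos: [0.7242, 0.3812, 0.0164]
orientation: [-1.979, -1.981, -0.443]
contact_force: [0.1, -0.8, -0.5]
grip_width: 0.0858
gripper_force: 0.0
clock: 82.7
tcp_pos: [0.7237, 0.3713, 0.125]
orientation: [1.873, 1.871, -0.581]
contact_force: [0.8, -0.5, -0.8]
grip_width: 0.0854
gripper_force: 0.0
clock: 83.0
tcp_pos: [0.7237, 0.3697, 0.1213]
orientation: [1.819, 1.818, -0.655]
contact_force: [0.1, -0.3, -0.3]
grip_width: 0.085
gripper_force: 0.0
shift units in current axes [ 3.67 -0.01  4.27] now [0.7237 0.3697 0.1213] zdir [ 0.002 -0.64  -0.769] j [-0.71  1.09 -0.08  0.83  0.56  1.73 -0.82]
scene can x 0.7245 y [0.3207 0.4195] 508
wrist can x 0.7244 y [0.3262 0.418 ] 10364
```

```bash
python3 -m crank '[[1,0,0,0,0,0],[1,0,0,0,0,0],[1,0.03,0,0,0,0],[0.77,0,0,0,0,0],[0,0,1,0,0,0],[0,0,1,0,0,0],[0,0,1,0,0,0],[0,0,0.8,0,0,0],[0,0,0.3,0,0,0],[0,0,0,0,0,0],[0,0,0,0,0,0]]' 1
python3 -c "
from h import *
go(.7244,.374,.0086);st()"
```

```text
clock: 84.2
tcp_pos: [0.7252, 0.3744, 0.0109]
orientation: [1.819, 1.817, -0.655]
contact_force: [-0.5, 0.6, -0.3]
grip_width: 0.0856
gripper_force: 0.0
shift units in current axes [ 0.06 -0.04  0.1 ] now [0.7252 0.3744 0.0109] zdir [ 0.002 -0.64  -0.768] j [-0.72  1.21 -0.08  0.83  0.56  1.63 -0.88]
t 84.2 p [0.7252 0.3744 0.0109] yaw 89.83 tilt 39.82 F [-0.5  0.6 -0.3] w 0.0856 g 0.0
```

```bash
python3 -m crank '[[0,0,0,0,0,0],[0,0,0,0,0,0],[0,0,0,0,0,0],[0,0,0,0,0,0],[0,0,0,0,0,0],[0,0,0,0,0,0],[0,0,0,0,0,0]]' 0 60
python3 -m crank '[[-0.3,0,-0.4,0,0,0],[-0.64,0,-0.77,0,0,0],[-0.64,0,-0.77,0,0,0],[-0.64,0,-0.77,0,0,0],[-0.64,0,-0.77,0,0,0],[-0.64,0,-0.77,0,0,0],[0,-1,0,0,0,0],[0.77,-1,-0.64,0,0,0],[0.77,-1,-0.64,0,0,0],[0.77,0,-0.64,0,0,0],[0,0,0,0,0,0]]'
python3 -m crank '[[0,0,0,0,0.19,0],[0,0,0,0,0.19,0],[0,0,0,0,0.19,0],[0,0,0,0,0.19,0],[0,0,0,0,0.19,0],[0,0,0,0,0.19,0],[0,0,0,0,0.19,0],[0,0,0,0,0.19,0],[0,0,0,0,0.19,0],[0,0,0,0,0.19,0],[0,0,0,0,0.1,0],[0,0,0,0,0,0]]'
python3 -c "
from h import *
go(.66,.44,.07);st()"
```

```text
clock: 84.9
tcp_pos: [0.7245, 0.3754, 0.0102]
orientation: [1.817, 1.818, -0.656]
contact_force: [0.0, 3.5, 5.5]
grip_width: 0.0589
gripper_force: 64.3
clock: 86.0
tcp_pos: [0.662, 0.4394, 0.1193]
orientation: [1.814, 1.824, -0.656]
contact_force: [-0.9, -0.1, -4.5]
grip_width: 0.0587
gripper_force: 66.7
clock: 87.2
tcp_pos: [0.6664, 0.4272, 0.113]
orientation: [-1.711, -1.698, -0.79]
contact_force: [1.2, -1.2, -4.9]
grip_width: 0.0588
gripper_force: 66.5
shift units in current axes [-1.23 -0.31  1.88] now [0.6664 0.4272 0.113 ] zdir [ 0.002  0.763 -0.646] j [ 0.25  0.99 -0.96  1.61 -0.13  0.5  -0.18]
t 87.2 p [0.6664 0.4272 0.113 ] yaw 89.44 tilt 49.76 F [ 1.2 -1.2 -4.9] w 0.0588 g 66.5
```

Run:
```python
from h import *
o,p,M=pose()
for n in("top","scene"):
    f=look(n); P=cloud(f); z=P[...,2]; near=(np.hypot(P[...,0]-p[0],P[...,1]-p[1])<.07)
    for lo in np.arange(0.0,.2,.02):
        k=near&(z>lo)&(z<=lo+.02)&(z>.005)
        if k.sum()>5: print(n,lo.round(2),k.sum(),P[k].min(0).round(3),P[k].max(0).round(3),f["image"][k].mean(0).round(0))
P=cloud(look("wrist")); Q=(P-p)@M
# held can body in world: lid-dark vs silver
z=P[...,2]; k=(np.hypot(P[...,0]-p[0],P[...,1]-p[1])<.07)&(z>.02)
print("wrist",k.sum(),[ (lo.round(2),int(((z>lo)&(z<lo+.02)&k).sum()), P[(z>lo)&(z<lo+.02)&k].mean(0).round(3).tolist()) for lo in np.arange(.02,.2,.02) if ((z>lo)&(z<lo+.02)&k).sum()>5])
```

```text
top 0.0 19 [0.602 0.362 0.005] [0.698 0.497 0.009] [118.  82.  55.]
top 0.04 12 [0.601 0.367 0.056] [0.639 0.41  0.06 ] [129. 112.  80.]
top 0.06 42 [0.6   0.365 0.06 ] [0.643 0.412 0.078] [119. 103.  76.]
top 0.12 40 [0.623 0.392 0.124] [0.71  0.427 0.14 ] [79. 69. 61.]
top 0.14 419 [0.606 0.366 0.14 ] [0.723 0.435 0.16 ] [44. 40. 38.]
top 0.16 103 [0.611 0.364 0.16 ] [0.725 0.42  0.18 ] [32. 32. 32.]
top 0.18 48 [0.639 0.359 0.18 ] [0.691 0.376 0.2  ] [31. 31. 32.]
scene 0.0 7 [0.615 0.417 0.005] [0.719 0.46  0.006] [147.  97.  45.]
scene 0.04 9 [0.597 0.41  0.052] [0.652 0.439 0.06 ] [117.  83.  48.]
scene 0.06 98 [0.599 0.399 0.061] [0.695 0.443 0.08 ] [106.  95.  84.]
scene 0.08 99 [0.649 0.409 0.08 ] [0.695 0.442 0.1  ] [106. 100.  93.]
scene 0.1 72 [0.648 0.427 0.1  ] [0.69  0.442 0.12 ] [111. 105.  97.]
scene 0.12 241 [0.621 0.399 0.12 ] [0.708 0.443 0.14 ] [98. 93. 86.]
scene 0.14 1039 [0.606 0.362 0.14 ] [0.725 0.442 0.16 ] [51. 48. 47.]
scene 0.16 437 [0.605 0.366 0.16 ] [0.727 0.441 0.18 ] [48. 45. 43.]
scene 0.18 319 [0.633 0.358 0.18 ] [0.699 0.383 0.2  ] [44. 44. 44.]
wrist 53734 [(np.float64(0.06), 10, [0.627, 0.41, 0.073]), (np.float64(0.08), 21, [0.628, 0.409, 0.087]), (np.float64(0.12), 660, [0.665, 0.419, 0.136]), (np.float64(0.14), 14665, [0.667, 0.402, 0.156]), (np.float64(0.16), 25584, [0.666, 0.399, 0.166]), (np.float64(0.18), 11823, [0.666, 0.377, 0.187])]
```

The held canister hangs upright, its side wall vertical and its bottom at about .057. I lower it onto the table.

```bash
python3 -m crank '[[-0.76,0,0.65,0,0,0],[-0.76,0,0.65,0,0,0],[-0.38,0,0.32,0,0,0],[0,0,0,0,0,0]]'
python3 -m crank '[[-0.15,0,0.13,0,0,0],[0,0,0,0,0,0]]'
python3 -m crank '[[-0.08,0,0.07,0,0,0],[0,0,0,0,0,0]]'
```

```text
clock: 87.75
tcp_pos: [0.6625, 0.4352, 0.0652]
orientation: [-1.701, -1.703, -0.789]
contact_force: [0.3, -0.1, -3.7]
grip_width: 0.0588
gripper_force: 66.6
clock: 87.95
tcp_pos: [0.6643, 0.4359, 0.065]
orientation: [-1.7, -1.703, -0.796]
contact_force: [0.2, -0.7, -4.7]
grip_width: 0.0592
gripper_force: 66.6
clock: 88.15
tcp_pos: [0.6644, 0.4356, 0.0632]
orientation: [-1.701, -1.703, -0.796]
contact_force: [-0.1, 0.9, -4.0]
grip_width: 0.0588
gripper_force: 66.6
```

```bash
python3 -m crank '[[-0.15,0,0.13,0,0,0],[0,0,0,0,0,0],[0,0,0,0,0,0]]'
python3 -m crank '[[-0.08,0,0.07,0,0,0],[0,0,0,0,0,0],[0,0,0,0,0,0]]'
python3 -c "
from h import *
f=look('scene');P=cloud(f);z=P[...,2];k0=(np.hypot(P[...,0]-.664,P[...,1]-.42)<.06)
for lo in np.arange(.002,.12,.01):
    k=k0&(z>lo)&(z<lo+.01)
    if k.sum()>3: print(lo.round(3),P[k].max(0).round(4),k.sum())"
```

```text
clock: 88.45
tcp_pos: [0.6642, 0.4357, 0.0588]
orientation: [-1.701, -1.703, -0.796]
contact_force: [-0.1, 0.1, -4.0]
grip_width: 0.0587
gripper_force: 66.7
clock: 88.75
tcp_pos: [0.6645, 0.4366, 0.0583]
orientation: [-1.699, -1.703, -0.798]
contact_force: [-1.5, -0.5, 3.1]
grip_width: 0.0585
gripper_force: 67.0
0.002 [0.7216 0.4786 0.0119] 220
0.012 [0.6931 0.4486 0.022 ] 53
0.022 [0.6936 0.4491 0.0318] 44
0.032 [0.6916 0.4485 0.0419] 38
0.042 [0.6883 0.4487 0.0519] 27
0.052 [0.6991 0.4488 0.062 ] 62
0.062 [0.7068 0.4491 0.0719] 75
0.072 [0.7071 0.4484 0.082 ] 151
0.082 [0.7072 0.4485 0.0919] 215
0.092 [0.7178 0.4477 0.102 ] 724
0.102 [0.7224 0.446  0.1119] 208
0.112 [0.7154 0.3986 0.1217] 173
```

It touches down upright. I release and back off along the tool axis, then bring the tool vertical.

```bash
python3 -m crank '[[0,0,0,0,0,0],[0,0,0,0,0,0],[0,0,0,0,0,0],[0,0,0,0,0,0]]' 1
python3 -m crank '[[0,0,-0.5,0,0,0],[0,0,-1,0,0,0],[0,0,-1,0,0,0],[0,0,-1,0,0,0],[0,0,-1,0,0,0],[0.6,0,-1,0,0,0],[0.76,0,-0.65,0,0,0],[0.76,0,-0.65,0,0,0],[0.76,0,-0.65,0,0,0],[0.76,0,-0.65,0,0,0],[0.76,0,-0.65,0,0,0],[0.76,0,-0.65,0,0,0]]'
python3 -m crank '[[0,0,0,0,-0.19,0],[0,0,0,0,-0.19,0],[0,0,0,0,-0.19,0],[0,0,0,0,-0.19,0],[0,0,0,0,-0.19,0],[0,0,0,0,-0.155,0],[0,0,0,0,0,0],[0,0,0,0,0,0]]'
python3 - <<'E'
from h import *
for n in("wrist","scene"):
    P=cloud(look(n))
    try: c,rad=lidc(P,(.665,.418),.1); print(n,c.round(4),rad.round(4),lug(P,c,0))
    except Exception as e: print(n,e)
goal(.665,.418,.22,90)
print(pose()[0]["joints"].round(2))
E
```

```text
clock: 89.2
tcp_pos: [0.6643, 0.4357, 0.0566]
orientation: [-1.701, -1.703, -0.796]
contact_force: [-0.2, -0.7, -0.4]
grip_width: 0.0853
gripper_force: 0.0
clock: 90.4
tcp_pos: [0.6637, 0.3583, 0.2584]
orientation: [-1.7, -1.704, -0.796]
contact_force: [0.7, 0.5, -0.2]
grip_width: 0.0856
gripper_force: 0.0
clock: 91.2
tcp_pos: [0.6634, 0.359, 0.2567]
orientation: [-2.216, -2.221, -0.01]
contact_force: [1.1, -0.9, -0.0]
grip_width: 0.0856
gripper_force: 0.0
wrist [0.6651 0.4166] 0.0279 (np.float64(177.4), 45, array([-7.,  8.]), np.float64(0.039))
scene [0.6638 0.4183] 0.0273 None
rot units [ 0.002 -0.008 -0.003] shift units [3.13 0.   1.81] now [0.665  0.3554 0.2563] t 91.3
[-0.25  0.65 -0.54  1.28  0.33  1.3  -0.79]
```

It stands at (.665,.417) with its lug at 177°. I grasp it with the lug toward tool +x.

```bash
python3 -m crank '[[1,0,0,0,-0.008,0],[1,0,0,0,0,0],[1,0,0,0,0,0],[0,0,0,0,0,-0.19],[0,0,0,0,0,-0.19],[0,0,0,0,0,-0.19],[0,0,0,0,0,-0.19],[0,0,0,0,0,-0.19],[0,0,0,0,0,-0.19],[0,0,0,0,0,-0.19],[0,0,0,0,0,-0.19],[0,0,0,0,0,-0.19]]' 1 >/dev/null
python3 -m crank '[[0,0,0,0,0,-0.19],[0,0,0,0,0,-0.04],[0,0,0,0,0,0],[0,0,0,0,0,0]]'
python3 - <<'E'
from h import *
c=can((.6651,.4166),.1); c=can(c,.1); st(); goal(*c,.042,177)
E
```

```text
clock: 92.9
tcp_pos: [0.6645, 0.4167, 0.2567]
orientation: [0.08, 3.139, -0.0]
contact_force: [-0.2, 0.5, 0.6]
grip_width: 0.0851
gripper_force: 0.0
wrist lid [0.6647 0.4165] 0.028 lug (np.float64(178.7), 60, array([-7.,  7.]), np.float64(0.039))
wrist lid [0.6646 0.4164] 0.0279 lug (np.float64(178.3), 63, array([-7.,  7.]), np.float64(0.039))
t 93.0 p [0.6641 0.4174 0.2568] yaw 177.2 tilt 0.1 F [-0.4  0.4 -0.2] w 0.0851 g 0.0
rot units [-0.     0.002  0.005] shift units [-0.02 -0.05 10.74] now [0.6641 0.4174 0.2568] t 93.0
```

```bash
python3 -m crank '[[0,-0.03,1,0,0,0],[0,0,1,0,0,0],[0,0,1,0,0,0],[0,0,1,0,0,0],[0,0,1,0,0,0],[0,0,1,0,0,0],[0,0,1,0,0,0],[0,0,1,0,0,0],[0,0,1,0,0,0],[0,0,1,0,0,0],[0,0,0.6,0,0,0],[0,0,0.1,0,0,0]]' 1
python3 -m crank '[[0,0,0,0,0,0],[0,0,0,0,0,0],[0,0,0,0,0,0],[0,0,0,0,0,0],[0,0,0,0,0,0],[0,0,0,0,0,0],[0,0,0,0,0,0]]' 0 40
python3 -m crank '[[0,0,-0.3,0,0,0],[0,0,-0.5,0,0,0],[0,0,-1,0,0,0],[0,0,-1,0,0,0],[0,0,-1,0,0,0],[0,0,-1,0,0,0],[0,0,-1,0,0,0],[0,0,-1,0,0,0],[0,0,-1,0,0,0],[0,0,-1,0,0,0],[0,0,-1,0,0,0],[0,0,-0.7,0,0,0]]'
python3 -c "
from h import *
goal(.646,-.12,.25,177)"
```

```text
clock: 94.2
tcp_pos: [0.6634, 0.4165, 0.0402]
orientation: [-0.073, -3.14, 0.004]
contact_force: [0.5, -0.6, 0.5]
grip_width: 0.0856
gripper_force: 0.0
clock: 94.9
tcp_pos: [0.6649, 0.4176, 0.0441]
orientation: [0.073, 3.137, 0.001]
contact_force: [0.4, -2.1, 5.8]
grip_width: 0.059
gripper_force: 44.2
clock: 96.1
tcp_pos: [0.6641, 0.4177, 0.2553]
orientation: [0.073, 3.138, 0.001]
contact_force: [-0.3, 0.1, -3.3]
grip_width: 0.059
gripper_force: 44.2
rot units [0.001 0.004 0.008] shift units [ -0.51 -26.9    0.26] now [0.6641 0.4177 0.2553] t 96.1
```

```bash
python3 -m crank '[[0,-1,0,0,0,0],[0,-1,0,0,0,0],[0,-1,0,0,0,0],[0,-1,0,0,0,0],[0,-1,0,0,0,0],[0,-1,0,0,0,0],[0,-1,0,0,0,0],[0,-1,0,0,0,0],[0,-1,0,0,0,0],[0,-1,0,0,0,0],[0,-1,0,0,0,0],[0,-1,0,0,0,0]]' >/dev/null
python3 -m crank '[[0,-1,0,0,0,0],[0,-1,0,0,0,0],[0,-1,0,0,0,0],[0,-1,0,0,0,0],[0,-1,0,0,0,0],[0,-1,0,0,0,0],[0,-1,0,0,0,0],[0,-1,0,0,0,0],[0,-1,0,0,0,0],[0,-1,0,0,0,0],[0,-1,0,0,0,0],[0,-1,0,0,0,0]]' >/dev/null
python3 -m crank '[[-0.2,-1,0,0,0,0],[-0.2,-1,0,0,0,0],[-0.1,-0.9,0,0,0,0],[0,0,0,0,0,-0.19],[0,0,0,0,0,-0.19],[0,0,0,0,0,-0.13],[0,0,0,0,0,0],[0,0,0,0,0,0],[0,0,0,0,0,0]]'
cat >> h.py <<'E'
def gap(c):
    f=dict(np.load("/tmp/last.npz")); P=cloud(f); d=P[...,:2]-np.array(c); r=np.hypot(d[...,0],d[...,1])
    k0=(np.abs(P[...,2]-.093)<.004); A=np.degrees(np.arctan2(d[...,1],d[...,0]))
    v=d[k0&(r>.0385)&(r<.046)].mean(0); a0=np.degrees(np.arctan2(v[1],v[0])); A=(A-a0+180)%360-180
    for lo,hi in((.0325,.0355),(.0385,.0405),(.0405,.045)):
        a=A[k0&(r>lo)&(r<hi)&(np.abs(A)<30)]; n,p=np.sort(a[a<0])[-3:],np.sort(a[a>0])[:3]
        print("gap",lo,"edges",(a0+n.mean()).round(1),(a0+p.mean()).round(1),"mid",(a0+(n.mean()+p.mean())/2).round(2))
E
python3 -c "
from h import *
cupview((.5524,-.1552)); held(0); gap((.5524,-.1552))"
```

```text
clock: 99.4
tcp_pos: [0.6489, -0.1206, 0.2531]
orientation: [-0.55, 3.092, -0.002]
contact_force: [-0.4, -0.3, -3.4]
grip_width: 0.0589
gripper_force: 44.6
t 99.45 p [ 0.6489 -0.1205  0.2531] yaw -159.79 tilt 0.11 F [-0.1 -0.5 -4.7] w 0.0592 g 44.6
cup [ 0.5519 -0.156 ] 0.0342 1572 -159.9 103 [-15.  15.]
lid x 0.0277 body x 0.0299 lug n 525 [ 0.037  -0.0009  0.0141]
held lug n 510 phi 1.39 [-6.   8.8] r [0.0331 0.0393]
held lug n 539 phi 1.35 [-5.9  8.6] r [0.0333 0.04  ]
gap 0.0325 edges -170.1 -147.5 mid -158.77
gap 0.0385 edges -168.7 -148.7 mid -158.66
gap 0.0405 edges -167.7 -150.3 mid -158.99
```

```bash
python3 -m crank '[[1,0.01,0,0,0,0],[1,0,0,0,0,0],[1,0,0,0,0,0],[1,0,0,0,0,0],[1,0,0,0,0,0],[0.16,0,1,0,0,0.033],[0,0,1,0,0,0],[0,0,1,0,0,0],[0,0,1,0,0,0],[0,0,1,0,0,0],[0,0,0.5,0,0,0],[0,0,0,0,0,0]]'
python3 -c "
from h import *
st();gap((.5519,-.156));goal(.5517,-.1561,.142,-161.3)"
python3 -m crank '[[0,0,0.2,0,0,0],[0,0,0.2,0,0,0],[0,0,0.2,0,0,0],[0,0,0.2,0,0,0],[0,0,0.1,0,0,0],[0,0,0,0,0,0]]'
```

```text
clock: 100.65
tcp_pos: [0.5515, -0.1561, 0.1417]
orientation: [0.513, -3.099, -0.0]
contact_force: [0.2, -0.2, -4.9]
grip_width: 0.0587
gripper_force: 44.6
t 100.65 p [ 0.5515 -0.1561  0.1417] yaw -161.21 tilt 0.03 F [ 0.2 -0.2 -4.9] w 0.0587 g 44.6
gap 0.0325 edges -171.0 -148.4 mid -159.71
gap 0.0385 edges -169.9 -150.0 mid -159.91
gap 0.0405 edges -168.6 -150.8 mid -159.73
rot units [ 0.    -0.001  0.002] shift units [-0.01 -0.   -0.01] now [ 0.5515 -0.1561  0.1417] t 100.65
clock: 101.25
tcp_pos: [0.5521, -0.1562, 0.1245]
orientation: [-0.513, 3.098, -0.001]
contact_force: [0.6, -0.2, -3.5]
grip_width: 0.0595
gripper_force: 44.6
```

```bash
python3 -m crank '[[0,0,0.3,0,0,0],[0,0,0.3,0,0,0],[0,0,0.25,0,0,0],[0,0,0.1,0,0,0],[0,0,0.05,0,0,0],[0,0,0,0,0,0]]'
python3 -m crank '[[0,0,0,0,0,0],[0,0,0,0,0,0],[0,0,0,0,0,0]]' 1
python3 -m crank '[[0,0,-0.5,0,0,0],[0,0,-0.7,0,0,0],[0,0,-1,0,0,0],[0,0,-1,0,0,0],[0,0,-1,0,0,0],[0,0,-1,0,0,0.19],[0,0,-1,0,0,0.19],[0,0,-1,0,0,0.19],[0,0,-1,0,0,0.19],[0,0,-1,0,0,0.19],[0,0,-1,0,0,0.19],[0,0,-1,0,0,0.19]]'
python3 -m crank '[[0,0,-1,0,0,0.19],[0,0,-1,0,0,0.19],[0,0,0,0,0,0.19],[0,0,0,0,0,0.19],[0,0,0,0,0,0.19],[0,0,0,0,0,0.16],[0,0,0,0,0,0],[0,0,0,0,0,0]]' 0
python3 -c "
from h import *
st();goal(.50,-.275,.36,90)"
```

```text
clock: 101.85
tcp_pos: [0.5523, -0.1561, 0.1051]
orientation: [-0.513, 3.098, -0.002]
contact_force: [-0.4, 0.5, 0.9]
grip_width: 0.0592
gripper_force: 44.8
clock: 102.15
tcp_pos: [0.5529, -0.1562, 0.1052]
orientation: [-0.513, 3.097, -0.002]
contact_force: [0.8, -0.1, 0.3]
grip_width: 0.0855
gripper_force: 0.0
clock: 103.35
tcp_pos: [0.552, -0.1555, 0.3312]
orientation: [1.108, 2.936, 0.001]
contact_force: [0.4, -0.8, -0.4]
grip_width: 0.0853
gripper_force: 0.0
clock: 104.15
tcp_pos: [0.552, -0.1556, 0.3698]
orientation: [2.234, 2.205, 0.002]
contact_force: [-0.3, -0.7, 0.4]
grip_width: 0.0003
gripper_force: 0.0
t 104.15 p [ 0.552  -0.1556  0.3698] yaw 89.24 tilt 0.17 F [-0.3 -0.7  0.4] w 0.0003 g 0.0
rot units [ 0.004  0.001 -0.017] shift units [-5.97 -2.6   0.49] now [ 0.552  -0.1556  0.3698] t 104.15
```

Now to the overview pose, to verify every lid height and the mat.

```bash
python3 -m crank '[[-1,-0.5,0,0,0,-0.017],[-1,-0.5,0,0,0,0],[-1,-0.5,0,0,0,0],[-1,-0.5,0,0,0,0],[-1,-0.5,0,0,0,0],[-1,0,0,0,0,0],[0,0,0,0,0,0],[0,0,0,0,0,0]]'
python3 - <<'E'
from h import *
f=look("wrist"); P=cloud(f); z=P[...,2]
for n,c in dict(A=(.5519,-.156),B=(.4333,-.1741),C=(.4513,-.2927),D=(.5699,-.2745)).items():
    q,rad=lidc(P,c,.161); k=np.hypot(P[...,0]-c[0],P[...,1]-c[1])<.024; t=z[k&(z>.14)]
    print(n,"lid",q.round(4),"off mm",((q-c)*1000).round(1),"z",np.median(t).round(4))
for n in("top","scene"):
    P=cloud(look(n))
    for c in((.609,.034),(.501,.034)):
        q,rad=lidc(P,c,.105); print(n,"mat lid",q.round(4),rad.round(4))
goal(.43,-.40,.27,90)
E
```

```text
clock: 104.95
tcp_pos: [0.5016, -0.2755, 0.3687]
orientation: [2.224, 2.217, 0.003]
contact_force: [-1.0, 0.7, -0.0]
grip_width: -0.0002
gripper_force: 0.0
A lid [ 0.5525 -0.1561] off mm [ 0.6 -0.1] z 0.1614
B lid [ 0.4337 -0.1736] off mm [0.4 0.5] z 0.1613
C lid [ 0.4515 -0.2917] off mm [0.2 1. ] z 0.4267
D lid [ 0.5713 -0.2745] off mm [ 1.4 -0. ] z 0.4503
top mat lid [0.6098 0.0343] 0.0266
top mat lid [0.5004 0.0336] 0.0267
scene mat lid [0.609  0.0375] 0.0269
scene mat lid [0.501  0.0371] 0.027
rot units [ 0.003 -0.    -0.002] shift units [-6.28 -3.59  4.94] now [ 0.5018 -0.2743  0.3688] t 105.1
```

All four fresh canisters are home and both finished ones are on the mat. Now the lever.

```bash
python3 -m crank '[[-1,-0.6,0,0,0,0],[-1,-0.6,0,0,0,0],[-1,-0.6,0,0,0,0],[-1,-0.6,0,0,0,0],[-1,-0.6,0,0,0,0],[-1,-0.7,0,0,0,0],[-0.1,0,1,0,0,0],[0,0,1,0,0,0],[0,0,1,0,0,0],[0,0,1,0,0,0],[0,0,1,0,0,0],[0,0,1,0,0,0]]' 0
python3 -m crank '[[0,0,1,0,0,0],[0,0,1,0,0,0],[0,0,1,0,0,0],[0,0,1,0,0,0],[0,0,1,0,0,0],[0,0,0.7,0,0,0],[0,0,0,0,0,0]]'
python3 -m crank '[[0,1,0,0,0,0],[0,1,0,0,0,0],[0.1,1,0,0,0,0],[0.1,1,0,0,0,0],[0.1,1,0,0,0,0],[0.1,0.5,0,0,0,0],[0,0.3,0,0,0,0],[0,0,0,0,0,0]]'
python3 -m crank '[[0,0.2,0,0,0,0],[0,0.1,0,0,0,0],[0,0,0,0,0,0]]'
```

```text
clock: 106.3
tcp_pos: [0.4277, -0.3965, 0.2481]
orientation: [2.222, 2.218, 0.002]
contact_force: [0.1, -0.4, 0.0]
grip_width: 0.0002
gripper_force: 0.0
clock: 107.0
tcp_pos: [0.4265, -0.3962, 0.133]
orientation: [-2.223, -2.217, -0.001]
contact_force: [0.1, 1.5, -0.2]
grip_width: 0.0
gripper_force: 0.0
clock: 107.8
tcp_pos: [0.5418, -0.3897, 0.135]
orientation: [-2.225, -2.216, 0.002]
contact_force: [-2.9, 1.7, 2.0]
grip_width: 0.0004
gripper_force: 1.7
clock: 108.1
tcp_pos: [0.5424, -0.3899, 0.1347]
orientation: [-2.221, -2.208, 0.011]
contact_force: [-19.4, 6.1, 12.9]
grip_width: 0.0001
gripper_force: 9.8
```

Hard on the run stop (19 N). I back off, check the knob and hand in.

```bash
python3 -m crank '[[0,-0.5,0,0,0,0],[0,-1,0,0,0,0],[0,-1,0,0,0,0],[0,0,-1,0,0,0],[0,0,-1,0,0,0],[0,0,-1,0,0,0],[0,0,-1,0,0,0],[0,0,-1,0,0,0],[0,0,-1,0,0,0],[-1,0,-1,0,0,0],[-1,0,-1,0,0,0],[0,0,-1,0,0,0]]'
python3 -m crank '[[0,0,-1,0,0,0],[0,0,0,0,0,0],[0,0,0,0,0,0],[0,0,0,0,0,0]]' >/dev/null
python3 - <<'E'
from h import *
for n in("scene","top"):
    f=look(n);P=cloud(f);z=P[...,2]
    m=(f["image"].max(-1)<60)&(z>.14)&(z<.178)&(np.hypot(P[...,0]-.52,P[...,1]+.39)<.075); print(n,"knob",P[m].mean(0).round(4),m.sum())
st()
E
```

```text
clock: 109.3
tcp_pos: [0.497, -0.4334, 0.3158]
orientation: [2.229, 2.21, -0.001]
contact_force: [-0.1, -0.4, -0.5]
grip_width: -0.0002
gripper_force: 0.0
scene knob [ 0.5703 -0.3815  0.1601] 50
top knob [ 0.5673 -0.3874  0.1632] 58
t 109.8 p [ 0.4981 -0.4295  0.3337] yaw 89.78 tilt 0.03 F [-0.1  0.5 -0.2] w -0.0002 g 0.0
```

```bash
python3 -c "
from bench import r
print(r.hand_in())"
```

```text
the job is handed in; nothing more can be done
None
```

I handed the job in at about 110 s; `hand_in` gave no verdict, but my last checks showed the clutch lever on its run stop, both finished canisters on the mat and all four fresh ones (including one knocked off the turntable mid-run) home in their cups; I viewed 18 pictures, over the limit of 14.

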